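# Fetch the spare film roller from its storage tube and fit it to its stand

## Robot

A 6-joint arm with a two-finger parallel gripper is mounted at the origin on the work surface; the furniture and walls round the work are solid. World frame = base frame: x ahead of the robot, y to its left, z up, the work surface at z = 0. Lengths are in mm, angles in rad, forces in N, time in s.
With the tool pointing down it reaches from about 350 to 775 mm from the base axis. Payload 7.3 kg.
Tool frame: the origin (TCP) lies midway between the tips of the shut fingers; the grasp point (between the pads) lies 19 mm behind it; x points along the fingers, y is the direction in which the jaws open and shut, and the axes are right-handed (so a half turn about x gives the same grasp; the last joint's range is limited). The gripper opens to 92 mm and grips with 3 to 60 N. Pads are 19 mm wide; open, the fingers measure 130 mm over their backs; the gripper's body (75 mm by 190 mm) begins 47 mm behind the grasp point.
Start: joints at [1.09, 0.342, 1.524, -0, 1.275, -0.146], TCP at [172.492, 495.878, 187.541] pointing down, gripper open.
Joint ranges: [-2.53, 2.53], [-0.77, 2.02], [0.04, 2.7], [-1, 4.14], [0.28, 2.66], [-3.11, 3.11]. Speed limits (rad/s): [2.57, 2.57, 3.14, 3.14, 3.14, 3.14].

## Interface

Orientations are given as [roll, pitch, yaw] about the fixed x, y, z axes, in that order (R = Rz(yaw) Ry(pitch) Rx(roll)).
In Python, from plant import get_obs, capture, close_job gives the robot as it stands. The module is installed in compiled form; this text tells all that it offers.
- The arm moves only by the tool send_rows, never from a script. Its argument "moves" is a list of rows, each a list of 4 numbers: the shift along the tool's x, y, z in mm, then the turn about the tool's x in degrees. In form: [[tx, ty, tz, yaw], ...]. A call has 1 to 8 rows; each row shifts and turns the commanded pose from where the row before left it, along the tool's axes as they then stand; what a row does not reach is not made up. A row lasts 1/8 s, in which the tool goes at most 62.5 mm and 10.7 degrees, less where a joint would pass 70% of its speed; a pose out of reach is approached as far as the arm can. A call with a gripper value outside its range is refused whole. "hand" is the opening, from 0 (shut) to 1 (fully open), set as the call begins (left out, the last holds). The fingers move at their own pace and stop on an object; the grip force is fixed at half the most. Time passes only in rows, so rows that do not move let the fingers close. It gives the time, the measured TCP pose, the force and the opening at its end, in the units of the state.
- get_obs(): the state, without advancing time (a new reading comes with each control period).
- capture(name): name is "scene" or "top"; returns a dict with "image" (480x640x3 uint8, red, green, blue), "K" (3x3 intrinsics, pixels), "position" and "attitude" of the camera in the world. Camera axes: x right, y down, z forward; pixel columns grow to the right and rows downward; lengths in mm; the calibration is good to about 2 mm. A picture is of the moment at which its call begins. There is no depth.
- close_job(): hands the job in, once; it reports no verdict.
The state is a dict: "time": time; "joint_positions": joint angles; "dq": joint speeds; "tau": joint torques, N m; "tool_pos": TCP position; "tcp_rot": TCP orientation; "contact_force": force on the tool from outside, world axes, zero at the start; "moment": the same for the moment, N m; "grip_width": finger opening in mm.
Only numpy, scipy, OpenCV 4.12 (cv2) and the standard library are available. Lean on these libraries where they do the work, as an engineer would, in place of code of your own. Each camera call takes 0.05 s, during which the arm holds its last target. There are 200 camera calls.

## Task

Fit the spare film roller to the blue roller stand. The roller lies deep inside the grey square tube with the blue end plug: lift that tube off the rack, tip its mouth down close over the table so that the roller slides out part of the way without dropping out, and put the tube back in its place in the rack. Then take the roller by the end that sticks out, draw it from the tube and lay it in the stand with both journals fully down in their slots; leave the yellow-plugged tube and the things standing around as they are.

Things in the scene. Friction and masses are not known exactly. Their poses are not given: they have to be found in the camera images.
- rack: Plywood rack fixed to the table, 150 (x) x 144 (y) x 94 mm high; origin under its centre on the table, x the way the tube mouths face (to the robot's left, +-15 degrees). Two saddle boards 14 mm thick at x = +-60 mm, each with two 43 mm wide notches at y = +-42 mm, walls 13 mm high, then bevelled. A resting tube's axis is 95 mm above the table. Between the boards the tubes are free to grip.
- tube_blue: Grey square tube with blue end plug; holds the roller; 40 x 40 mm outside, bore 32 x 32 mm, 200 mm long plus a 12 mm plug head (42 mm square), 250 g; a grip of 50 to 60 N is ample. Origin on its axis at mid length, x toward the open mouth (x = +100 mm); bore ends at x = -90 mm. Lies level in either lane of the rack, centred on it to 8 mm.
- tube_blue_mouth (a point): Centre of the blue-plugged tube's mouth, on its axis. The bore is slippery: the roller slides by itself once the tube slopes 22 to 31 degrees (friction varies) and stays put below 20. It then runs right out unless something stops its end, such as the table close under the mouth.
- tube_yellow: Same tube with a yellow plug, empty, in the other lane of the rack; origin and axes as for tube_blue. Bystander.
- roller: White plastic film roller, 26 mm diameter x 130 mm, with a steel journal 12 mm diameter x 16 mm at each end: 162 mm over all, 50 to 100 g; a thin black ring near each end. Origin at its centre, x along its axis toward end a. Starts wholly inside tube_blue, end a toward the mouth and 8 to 20 mm back from it, lying on the bore's floor (axis 3 mm below the tube's). May roll about its axis.
- roller_a (a point): Centre of the flat end of journal a (roller x = +81 mm), the end that comes out of the mouth first.
- roller_b (a point): Centre of the flat end of journal b (roller x = -81 mm), the other end.
- stand: Roller stand fixed to the table: steel foot 200 x 64 x 6 mm, two blue side plates 6 mm thick, 50 mm wide, inner faces at x = +-69 mm (4 mm play at each end of the roller body). Origin under its centre on the table, x along the seated roller (either way). Each plate has a slot open at the top, 14.4 mm wide at y = 0, bottom 39 mm above the table, bevelled 45 degrees from 58 mm up to 67 mm, the top.
- stand_seat (a point): Where the roller's centre lies when it is seated: over the stand's origin, 45 mm above the table; axes as the stand's. Along the table's far edge, beyond x = 0.55 m, runs an upstand less than 60 mm high.
- mug_tea: Striped mug, bystander: 86 mm across and 90 mm high, handle toward its -y, 120 mm over all; origin under its centre on the table.
- tin_milk: Round tin, bystander: 75 mm diameter, 58 mm high; origin under its centre.
- weight_1: Black iron knob weight, bystander: 52 mm diameter, 50 mm high; origin under its centre.
- tape_masking: Flat roll of masking tape lying on the table, bystander: 100 mm diameter, 25 mm high; origin under its centre.

How it is judged (in metres and radians):
On the way, in this order (a step that is already met when the one before it is completed fails the run):
1. the blue-plugged tube is off the rack, tipped mouth-down, and the roller has slid 25 to 130 mm out of the mouth (x of roller_a in the frame of tube_blue between 0.125 and 0.23 m and angle between tube_blue's own x axis and vertical above 1.72 rad and distance of tube_blue from where it was at the start of the episode above 0.02 m), for 0.1 s.
2. the tube lies level in its place in the rack again, let go, with the roller sticking 25 to 130 mm out of its mouth (distance of tube_blue from where it was at the start of the episode below 0.02 m and angle between tube_blue's own x axis and vertical between 1.49 and 1.65 rad and x of roller_a in the frame of tube_blue between 0.125 and 0.23 m and contact force between the fingers and tube_blue below 0.05 N and contact force between the fingers and roller below 0.05 N), for 0.2 s.
3. the roller is gripped by its exposed end while the rest is still in the tube (x of roller_a in the frame of tube_blue between 0.12 and 0.25 m and contact force between the fingers and roller above 1 N), for 0.1 s.
At the end, for the whole second after the job is handed in: Roller released in the stand: both end centres 45 mm (+-4) above the table, centred within 6 mm along and 4 mm across; blue-plugged tube level (+-4 degrees) in the rack within 20 mm of its start; yellow-plugged tube within 20 mm, mug, tin, weight, tape within 30 mm of theirs; all at rest (x of roller in the frame of stand_seat between -0.006 and 0.006 m and y of roller in the frame of stand_seat between -0.004 and 0.004 m and height (world z) of roller_a between 0.041 and 0.049 m and height (world z) of roller_b between 0.041 and 0.049 m and linear speed of each of roller, tube_blue below 0.02 m/s and contact force between the fingers and roller below 0.05 N and distance of each of tube_blue, tube_yellow from where it was at the start of the episode below 0.02 m and angle between tube_blue's own x axis and vertical between 1.49 and 1.65 rad and distance of each of mug_tea, tin_milk, weight_1, tape_masking from where it was at the start of the episode below 0.03 m); the robot touches nothing.
It fails at once if the roller falls onto the table (height (world z) of roller below 0.015 m).
It fails at once if the yellow-plugged tube is disturbed (moved more than 20 mm) (distance of tube_yellow from where it was at the start of the episode above 0.02 m).
It fails at once if the mug, tin, weight or tape is pushed more than 30 mm (distance of any of mug_tea, tin_milk, weight_1, tape_masking from where it was at the start of the episode above 0.03 m).
It also fails if it takes over 64 s, if anything falls off the work surface, if the arm or the gripper's body presses on something with over 40 N, if the wrist force passes 120 N, or if a joint passes its speed limit or range.

## Working session

There is one attempt and no reset: what is moved stays moved. The work goes in short steps, Python scripts to look and compute and a tool call to move; the robot and the scene stay as the last step left them, time stands still between calls to the robot, and variables do not carry over. Pictures are saved under pics/ and viewed, about 8 in all and at most 12, crops included, and the job is handed in when it is done.

Besides the shell and the picture viewer there is one more tool, called after "Call:" as name([rows], argument=value, ...), one row to a line, values as JSON. send_rows: Moves the arm, as the interface text tells. Its arguments: {"type":"object","properties":{"moves":{"type":"array","items":{"type":"array","items":{"type":"number"}}},"hand":{"type":"number"}},"required":["moves"]}

```bash
mkdir -p pics
cat > h.py <<'E'
import numpy as np,cv2
from plant import get_obs,capture,close_job
from scipy.spatial.transform import Rotation as Ro
def snap(n,f):
    c=capture(n); cv2.imwrite('pics/'+f+'.png',c['image'][:,:,::-1]); 
    np.savez('pics/'+f+'.npz',**{k:np.array(v) for k,v in c.items()}); return c
E
python3 - <<'E'
from h import *
for n in('scene','top'):
    c=snap(n,n+'0'); print(n,c['K'],c['position'],c['attitude'])
print(get_obs())
E
```

```text
scene [[503.41051213   0.         323.74297224]
 [  0.         503.41051213 233.82164248]
 [  0.           0.           1.        ]] [-258.8759246  -828.62519702  605.13901647] [-2.02483642 -0.00932542 -0.65799888]
top [[443.63762443   0.         317.63043958]
 [  0.         443.63762443 234.8039688 ]
 [  0.           0.           1.        ]] [ 247.66350235   42.0076644  1093.64095434] [-2.94609967 -0.01119737 -1.58039992]
{'time': 0.1, 'joint_positions': array([ 1.08996551e+00,  3.42667508e-01,  1.52488838e+00, -1.70474489e-05,
        1.27543388e+00, -1.45995762e-01]), 'dq': array([-0.00045644, -0.00385002, -0.00293321,  0.00192576,  0.00138462,
        0.00021371]), 'tau': array([ 2.59015542e-03, -4.32007527e+01, -2.44696587e+01,  7.20980228e-02,
        5.26655058e-02, -8.76867671e-05]), 'tool_pos': array([172.31112106, 495.47935066, 186.91856162]), 'tcp_rot': array([-1.70512409,  1.56939912, -2.03995417]), 'contact_force': array([ 0.47105826, -0.61655272,  0.41548147]), 'moment': array([0.01998547, 0.0116703 , 0.02121309]), 'grip_width': 91.872085413184}
```

View pics/scene0.png

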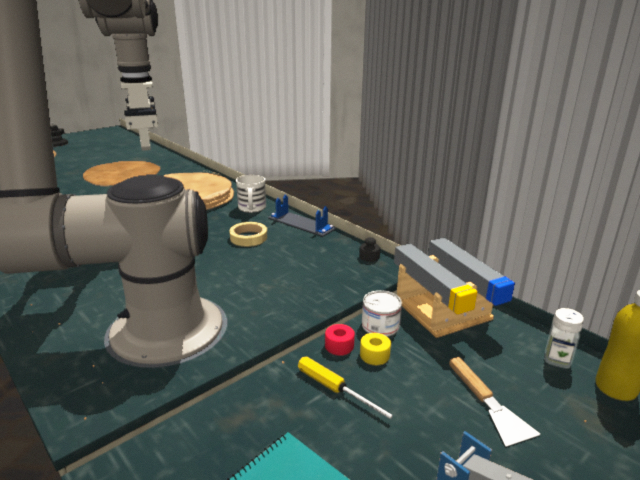

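View pics/top0.png

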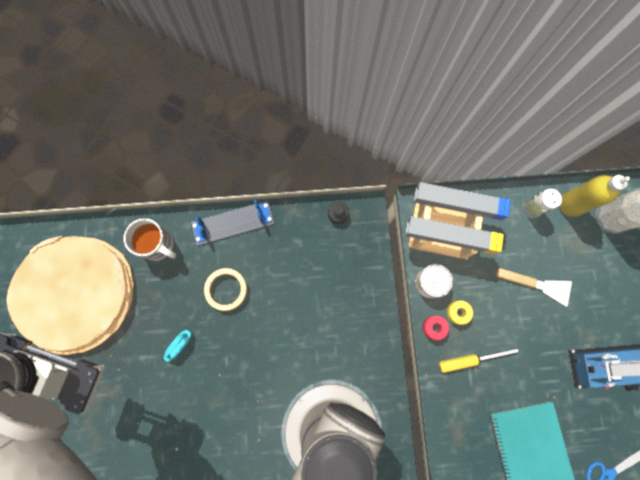

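Top view: blue tube at about (418–510, 184–218), yellow in front of it, stand at (193–272, 203–243). I'll zoom in on the rack and stand for the measurements.

Run:
```python
from h import *
a=cv2.imread('pics/top0.png');s=cv2.imread('pics/scene0.png')
def crop(im,x,y,w,h,k):
    o=cv2.resize(im[y:y+h,x:x+w],None,fx=k,fy=k,interpolation=cv2.INTER_CUBIC)
    for i in range(0,w,10):
        cv2.line(o,(i*k,0),(i*k,6 if (x+i)%50 else 14),(0,255,255),1)
        if (x+i)%20==0: cv2.putText(o,str(x+i),(i*k+2,22),0,.4,(0,255,255),1)
    for i in range(0,h,10):
        cv2.line(o,(0,i*k),(6,i*k),(0,255,255),1)
        if (y+i)%20==0:cv2.putText(o,str(y+i),(8,i*k+4),0,.4,(0,255,255),1)
    return o
o=np.zeros((600,800,3),np.uint8)
A=crop(a,400,170,120,90,5);B=crop(a,180,190,100,60,4)
cv2.imwrite('pics/c1.png',crop(a,400,175,120,90,6))
o2=np.vstack([crop(a,180,190,100,60,6),crop(s,260,180,100,40,6)])[:600]
cv2.imwrite('pics/c2.png',o2)
```

```text
(no output)
```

View pics/c1.png

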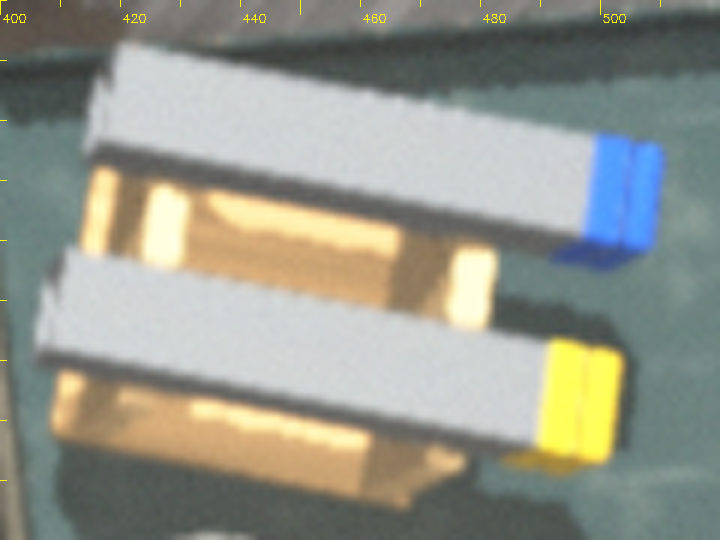

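View pics/c2.png

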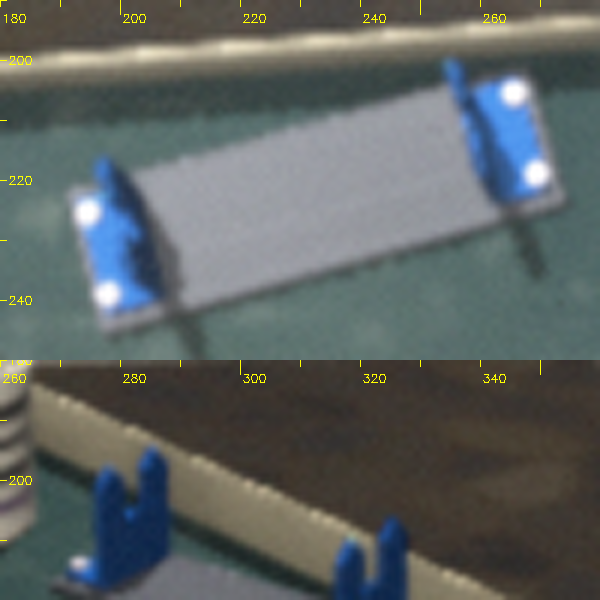

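```bash
cat >> h.py <<'E'
def load(f):
    d=np.load('pics/'+f+'.npz'); return d['K'],d['position'],Ro.from_euler('xyz',d['attitude']).as_matrix()
def bp(f,uv,z):
    K,p,R=load(f); uv=np.atleast_2d(uv)
    r=(R@np.linalg.inv(K)@np.c_[uv,np.ones(len(uv))].T).T
    return p+r*((z-p[2])/r[:,2])[:,None]
def pj(f,X):
    K,p,R=load(f); q=(K@R.T@(np.atleast_2d(X)-p).T).T; return q[:,:2]/q[:,2:]
E
python3 - <<'E'
from h import *
c=lambda L,o,k=6:np.array(L)/k+np.array(o)
np.set_printoptions(precision=1,suppress=True)
for n,L in (('blue',[(118,45),(97,145),(582,235),(592,135),(662,145),(650,250)]),('yel',[(65,250),(45,350),(538,443),(548,340),(622,350),(612,460)])):
    P=bp('top0',c(L,(400,175)),115);m=(P[0]+P[1])/2;b=(P[2]+P[3])/2;d=m-b
    print(n,P[:,:2].tolist(),'m',m,'b',b,np.linalg.norm(d),np.degrees(np.arctan2(d[1],d[0])), 'ends',np.linalg.norm(m-(P[4]+P[5])/2),np.linalg.norm(P[0]-P[1]))
P=bp('top0',c([(68,187),(107,330),(565,198),(527,75)],(180,190)),6);print('stand',P,P.mean(0))
d=(P[0]+P[1]-P[2]-P[3])/2;print(np.linalg.norm(d),np.degrees(np.arctan2(d[1],d[0])))
for n,u,z in(('mug',(148,235),90),('tin',(434,280),58),('w',(339,211),50),('tape',(226,290),25),('postjar',(549,198),90)): print(n,bp('top0',u,z))
E
```

```text
blue [[562.717083857358, -207.59316204319], [522.9193677845943, -197.38357856723027], [486.30655210245857, -380.33200590586824], [525.6619428169489, -387.66773726843485], [521.5235642398318, -414.23891122125207], [480.27154065218986, -405.7587749072635]] m [ 542.8 -202.5  115. ] b [ 506. -384.  115.] 185.21114183423987 78.52878467082738 ends 211.70247792809133 41.08641867285228
yel [[481.80973385429763, -183.05227168112876], [443.23806098434864, -173.5633298305211], [406.39812898144703, -356.70528696311686], [445.6860522168825, -363.84697239032465], [441.6364675831381, -391.5310698418385], [399.74948555802837, -383.9393082496118]] m [ 462.5 -178.3  115. ] b [ 426.  -360.3  115. ] 185.5893180092181 78.66338474119397 ends 213.56417514410555 39.72170647681911
stand [[500.1 344.    6. ]
 [439.3 325.2   6. ]
 [493.9 136.6   6. ]
 [547.3 153.1   6. ]] [495.2 239.7   6. ]
196.46555583909057 105.00644990274829
mug [[448.7 418.4  90. ]]
tin [[ 342.8 -242.8   58. ]]
w [[512.7 -24.1  50. ]]
tape [[326.2 248.4  25. ]]
postjar [[ 530.8 -517.9   90. ]]
```

```bash
python3 - <<'E'
from h import *
np.set_printoptions(precision=1,suppress=True)
def ray(f,uv):
    K,p,R=load(f); r=R@np.linalg.inv(K)@np.r_[uv,1.]; return p,r
for uv in((362,0),(360,180),(520,0),(484,270),(500,130)):
    p,r=ray('scene0',uv);print('scene',uv,np.degrees(np.arctan2(r[1],r[0])))
for uv in((305,0),(305,110),(130,0),(215,60),(390,185),(560,0),(400,185),(470,0),(640,0)):
    p,r=ray('top0',uv);print('top',uv,np.degrees(np.arctan2(r[1],r[0])),[bp('top0',uv,z)[0][:2] for z in(0,-400,-800)])
E
python3 - <<'E'
import cv2,numpy as np,sys
sys.path.insert(0,'.')
a=cv2.imread('pics/top0.png')[0:210,270:640];s=cv2.imread('pics/scene0.png')[100:330,340:640]
g=lambda i:cv2.convertScaleAbs(cv2.resize(i,None,fx=2,fy=2),alpha=1.5,beta=20)
A,S=g(a),g(s);A=A[:, :760];o=np.zeros((600,800,3),np.uint8)
A=cv2.resize(A,(500,int(500*A.shape[0]/A.shape[1])));S=cv2.resize(S,(400,307))
o[:A.shape[0],:500]=A;o[290:597,:400]=S[:307]
cv2.imwrite('pics/wall.png',o)
E
```

```text
scene (362, 0) 48.345861313151
scene (360, 180) 47.75154642698864
scene (520, 0) 32.815388648436276
scene (484, 270) 31.86888390768153
scene (500, 130) 32.68627143512028
top (305, 0) 0.9460374545785839 [array([1136.1,   56.7]), array([1461.,   62.]), array([1786. ,   67.4])]
top (305, 110) 1.6537366376384932 [array([802.8,  58. ]), array([1005.9,   63.9]), array([1209. ,   69.8])]
top (130, 0) 29.52037153322356 [array([1136.3,  545.2]), array([1461.4,  729.3]), array([1786.4,  913.3])]
top (215, 60) 20.30005822655067 [array([950.5, 302. ]), array([1207.6,  397.1]), array([1464.6,  492.2])]
top (390, 185) -30.28502265950973 [array([ 593.5, -159.9]), array([ 720. , -233.8]), array([ 846.4, -307.7])]
top (560, 0) -38.4864844194207 [array([1135.7, -664.1]), array([1460.5, -922.3]), array([ 1785.4, -1180.5])]
top (400, 185) -33.3822363714592 [array([ 593.3, -185.8]), array([ 719.7, -269.1]), array([ 846.2, -352.4])]
top (470, 0) -26.893017159653244 [array([1135.9, -408.5]), array([1460.7, -573.2]), array([1785.6, -738. ])]
top (640, 0) -46.45905125678032 [array([1135.6, -892.4]), array([ 1460.4, -1234.1]), array([ 1785.2, -1575.9])]
```

View pics/wall.png

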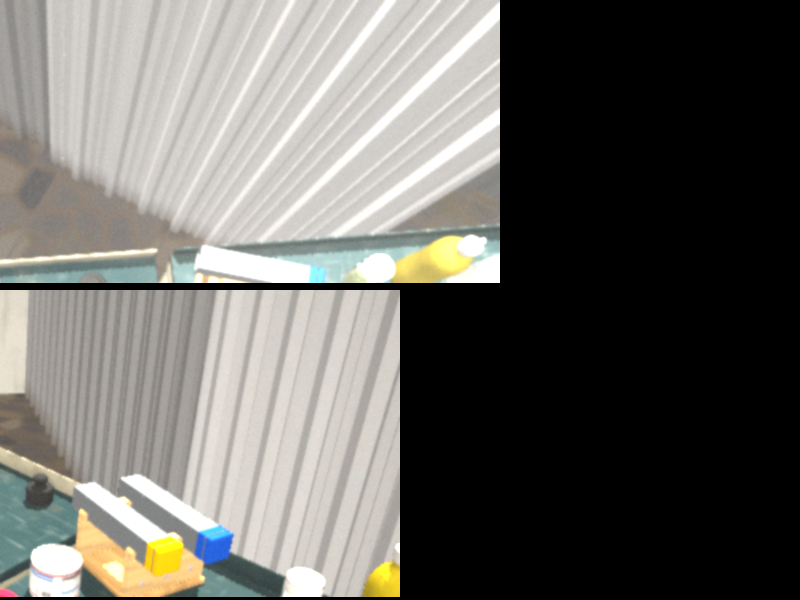

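Run:
```python
from h import *
np.set_printoptions(precision=1,suppress=True)
P=bp('top0',[(427.5,212.5),(478.7,223.3)],94);print('posts',P,np.linalg.norm(P[0]-P[1]),P.mean(0))
print('prong top',bp('top0',[(255.8,200.8),(197.5,217.5)],67)[:,:2])
print('prong scene',bp('scene0',[(278,198.7),(285.3,195.3),(318,210.5),(325,207)],67)[:,:2])
def st(c,a):
    R=Ro.from_euler('z',a,degrees=True).as_matrix(); return [ (R@[x,y,0])[:2]+c for x in(72,-72) for y in(20.6,-20.6)]
print('model',np.array(st((495.2,239.7),105)))
o=get_obs();R=Ro.from_euler('xyz',o['tcp_rot']).as_matrix();print(R)
# mouth seen in scene / top of tube
print(bp('scene0',[(429,240),(399,246)],115))
```

```text
posts [[ 496.5 -227.3   94. ]
 [ 469.9 -344.8   94. ]] 120.53882514707536 [ 483.2 -286.    94. ]
prong top [[534.8 175.7]
 [494.8 312.9]]
prong scene [[454.2 298. ]
 [485.3 307.4]
 [494.6 163.3]
 [524.5 171.1]]
model [[456.7 303.9]
 [496.5 314.6]
 [493.9 164.8]
 [533.7 175.5]]
[[-0.   0.3  0.9]
 [-0.   0.9 -0.3]
 [-1.  -0.  -0. ]]
[[ 524.  -197.6  115. ]
 [ 451.1 -178.6  115. ]]
```

```bash
cat >> h.py <<'E'
def plan(pts,obs=None):
    """pts: list of (x,y,z,turn_deg about tool x at the same time,nrows); prints the rows"""
    o=get_obs();p=np.array(o['tool_pos'],float);R=Ro.from_euler('xyz',o['tcp_rot']).as_matrix()
    print('t',round(o['time'],2),'pos',p.round(1),'jaw',round(np.degrees(np.arctan2(R[1,1],R[0,1])),2),'F',np.round(o['contact_force'],1),'w',round(o['grip_width'],1),'j',np.round(o['joint_positions'],2))
    y=np.arctan2(R[1,1],R[0,1])
    for X,Y,Z,t,n in pts:
        d=(np.array([X,Y,Z])-p)/n
        for i in range(n):
            T=np.c_[[0,0,-1],[np.cos(y),np.sin(y),0],[np.sin(y),-np.cos(y),0]]
            print((T.T@d).round(1).tolist()+[round(t/n,2)]); y-=np.radians(t/n)
        p=np.array([X,Y,Z],float); print('--')
E
python3 - <<'E'
from h import *
plan([(172.3,495.5,230,0,1),(531.3,-259.3,230,83,16),(531.3,-259.3,135,0,2)])
E
```

```text
t 0.1 pos [172.3 495.5 186.9] jaw 70.82 F [ 0.5 -0.6  0.4] w 91.9 j [ 1.09  0.34  1.52 -0.    1.28 -0.15]
[-43.1, 0.0, -0.0, 0.0]
--
[0.0, -37.2, 36.7, 5.19]
[0.0, -33.7, 39.9, 5.19]
[0.0, -30.0, 42.8, 5.19]
[0.0, -26.0, 45.3, 5.19]
[0.0, -21.8, 47.5, 5.19]
[0.0, -17.4, 49.3, 5.19]
[0.0, -12.9, 50.6, 5.19]
[0.0, -8.2, 51.6, 5.19]
[0.0, -3.5, 52.1, 5.19]
[0.0, 1.2, 52.2, 5.19]
[0.0, 5.9, 51.9, 5.19]
[0.0, 10.6, 51.2, 5.19]
[0.0, 15.2, 50.0, 5.19]
[0.0, 19.6, 48.4, 5.19]
[0.0, 23.9, 46.4, 5.19]
[0.0, 28.0, 44.1, 5.19]
--
[47.5, 0.0, 0.0, 0.0]
[47.5, 0.0, 0.0, 0.0]
--
```

Call:
send_rows([
  [-43, 0, 0, 0],
  [0, -37.2, 36.7, 5.2],
  [0, -33.7, 39.9, 5.2],
  [0, -30, 42.8, 5.2],
  [0, -26, 45.3, 5.2],
  [0, -21.8, 47.5, 5.2],
  [0, -17.4, 49.3, 5.2],
  [0, -12.9, 50.6, 5.2],
], hand=0.68)

```text
time: 1.1
tool_pos: [329.5, 163.8, 230.5]
tcp_rot: [1.691, 1.571, 0.718]
contact_force: [0.9, 0.3, -0.4]
grip_width: 62.6
```

Call:
send_rows([
  [0, -8.2, 51.6, 5.2],
  [0, -3.5, 52.1, 5.2],
  [0, 1.2, 52.2, 5.2],
  [0, 5.9, 51.9, 5.2],
  [0, 10.6, 51.2, 5.2],
  [0, 15.2, 50, 5.2],
  [0, 19.6, 48.4, 5.2],
  [0, 23.9, 46.4, 5.2],
])

```text
time: 2.1
tool_pos: [508.3, -213.9, 230.1]
tcp_rot: [-2.303, 1.57, 2.281]
contact_force: [0.8, -0.8, 0.9]
grip_width: 62.0
```

Call:
send_rows([
  [0, 28, 44.1, 5.2],
  [0, 0, 0, 0],
])

```text
time: 2.35
tool_pos: [530.4, -262.4, 228.5]
tcp_rot: [-1.743, 1.569, 2.749]
contact_force: [-0.5, 0.3, 0.0]
grip_width: 62.0
```

Run:
```python
from h import *
plan([(531.3,-259.3,140,0,2),(531.3,-259.3,99,0,3)])
```

```text
t 2.35 pos [ 530.4 -262.4  228.5] jaw -12.6 F [-0.5  0.3  0. ] w 62.0 j [-0.59  0.44  1.26 -0.    1.45 -0.37]
[44.3, 0.1, -1.6, 0.0]
[44.3, 0.1, -1.6, 0.0]
--
[13.7, 0.0, 0.0, 0.0]
[13.7, 0.0, 0.0, 0.0]
[13.7, 0.0, 0.0, 0.0]
--
```

Call:
send_rows([
  [44, 0, -1.6, -0.9],
  [44, 0, -1.6, 0],
  [14, 0, 0, 0],
  [14, 0, 0, 0],
  [13, 0, 0, 0],
  [0, 0, 0, 0],
])

```text
time: 3.1
tool_pos: [530.8, -256.3, 101.2]
tcp_rot: [-2.101, 1.57, 2.411]
contact_force: [-0.4, -0.0, -0.5]
grip_width: 62.4
```

Call:
send_rows([
  [0, 0, 0, 0],
  [0, 0, 0, 0],
  [0, 0, 0, 0],
  [0, 0, 0, 0],
], hand=0)

```text
time: 3.6
tool_pos: [531.0, -256.5, 101.7]
tcp_rot: [1.367, 1.57, -0.404]
contact_force: [-0.4, 0.1, -0.2]
grip_width: 27.3
```

Run:
```python
from h import *
c=snap('scene','s1');t=snap('top','t1');print(get_obs()['grip_width'])
i=cv2.resize(cv2.imread('pics/s1.png')[130:330,330:540],None,fx=3,fy=3)[:600,:400+0]
j=cv2.resize(cv2.imread('pics/t1.png')[150:290,380:520],None,fx=2.85,fy=2.85)
i=cv2.resize(cv2.imread('pics/s1.png')[180:330,370:520],(400,400))
o=np.hstack([i,cv2.resize(j,(400,400))]);cv2.imwrite('pics/v1.png',o)
```

```text
19.151922709660624
```

View pics/v1.png

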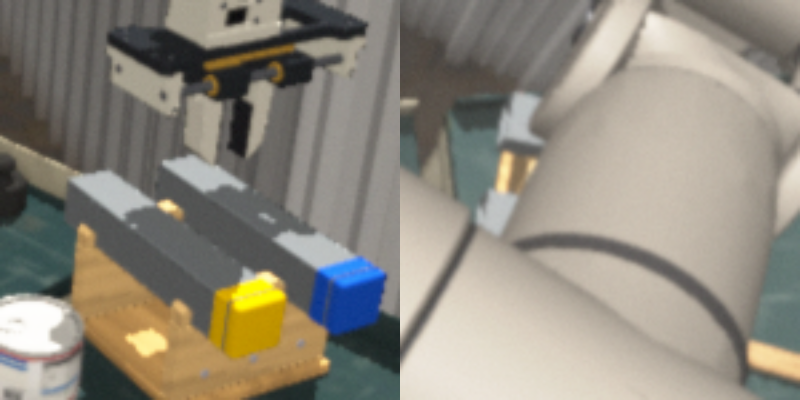

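Run:
```python
from h import *
o=get_obs();p=o['tool_pos'];print(p,o['tcp_rot'],o['grip_width'],o['contact_force'])
f=lambda f,X:((pj(f,X)-[370,180])*400/150).round(0)
print(f('s1',[p,p+[0,0,30],p+[0,0,60]]))
m=np.array([542.8,-202.5,115]);d=np.array([.198,.98,0]);n=np.array([.98,-.198,0])
print(f('s1',[m+20*n,m-20*n,m-20*n-200*d,m+20*n-200*d,m-62*d]))
```

```text
[ 530.94336839 -256.42675176  101.59658377] [1.77344634 1.5706377  0.00222939] 19.151922709660624 [ 0.08856118 -0.57571768 -0.14342957]
[[218. 200.]
 [223. 166.]
 [227. 131.]]
[[197. 151.]
 [158. 161.]
 [333. 278.]
 [376. 265.]
 [227. 188.]]
```

Run:
```python
from h import *
print(pj('scene0',[[172.3,495.5,187],[172.3,495.5,206],[172.3,495.5,227]]))
print(pj('s1',[[530.9,-256.4,101.6],[530.9,-256.4,140]]))
a=cv2.resize(cv2.imread('pics/scene0.png')[60:160,100:200],(400,400),interpolation=2)
b=cv2.resize(cv2.imread('pics/s1.png')[190:265,410:485],(400,400),interpolation=2)
cv2.imwrite('pics/v2.png',np.hstack([a,b]))
```

```text
[[148.84931232 158.55681612]
 [147.83704931 151.73352946]
 [146.70361115 144.09344635]]
[[451.73570013 254.84822992]
 [453.9687263  238.57986156]]
```

View pics/v2.png

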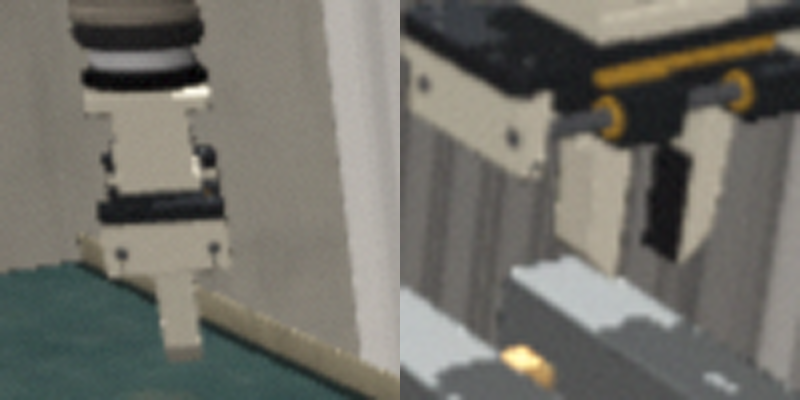

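Run:
```python
from h import *
print(pj('top0',[[172.3,495.5,187],[172.3,495.5,220],[172.3+15,495.5+43,220],[172.3-15,495.5-43,220]]))
a=cv2.resize(cv2.imread('pics/top0.png')[330:420,0:120],(800,600),interpolation=2)
cv2.imwrite('pics/v3.png',a)
```

```text
[[ 81.28913011 364.14678795]
 [ 72.33945963 365.75242351]
 [ 50.21450969 357.76718207]
 [ 94.58958117 373.78284135]]
```

View pics/v3.png

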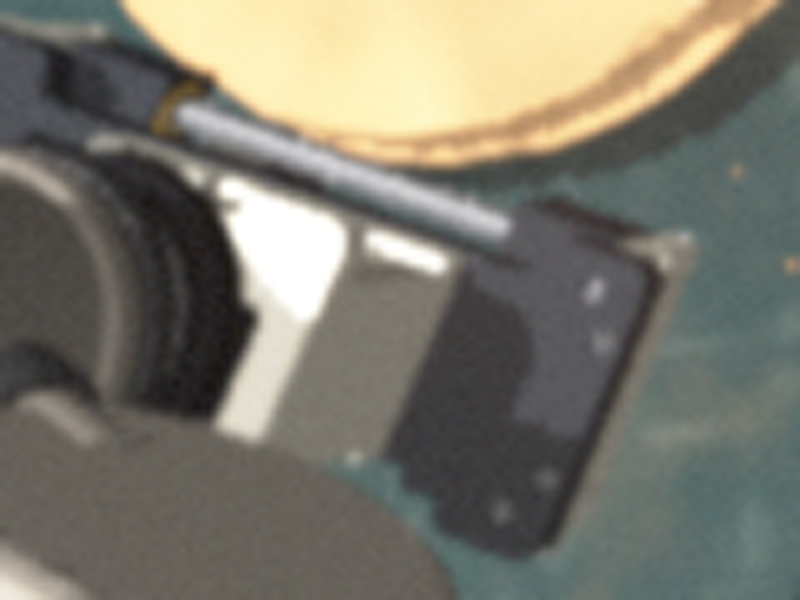

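Call:
send_rows([
  [4, 0, 0, 0],
  [3, 0, 0, 0],
])

```text
time: 3.95
tool_pos: [530.8, -256.3, 94.1]
tcp_rot: [-2.185, 1.57, 2.327]
contact_force: [0.8, -0.6, 0.4]
grip_width: 1.3
```

Call:
send_rows([
  [3, 0, 0, 0],
  [2, 0, 0, 0],
])

```text
time: 4.2
tool_pos: [530.8, -256.3, 89.1]
tcp_rot: [-2.171, 1.57, 2.341]
contact_force: [0.5, -1.2, -0.3]
grip_width: 0.5
```

Call:
send_rows([
  [2, 0, 0, 0],
  [2, 0, 0, 0],
])

```text
time: 4.45
tool_pos: [531.0, -256.4, 85.4]
tcp_rot: [2.198, 1.571, 0.427]
contact_force: [0.4, 0.2, -0.8]
grip_width: 0.4
```

Call:
send_rows([
  [2, 0, 0, 0],
  [1, 0, 0, 0],
])

```text
time: 4.7
tool_pos: [530.9, -256.4, 82.3]
tcp_rot: [-2.616, 1.571, 1.896]
contact_force: [0.7, 0.1, -0.9]
grip_width: 0.7
```

Call:
send_rows([
  [1.5, 0, 0, 0],
  [1.5, 0, 0, 0],
])

```text
time: 4.95
tool_pos: [531.0, -256.4, 79.4]
tcp_rot: [2.023, 1.571, 0.251]
contact_force: [0.1, 0.6, -0.1]
grip_width: 0.4
```

Call:
send_rows([
  [1.5, 0, 0, 0],
  [1.5, 0, 0, 0],
])

```text
time: 5.2
tool_pos: [530.9, -256.4, 76.4]
tcp_rot: [2.71, 1.571, 0.939]
contact_force: [0.2, -0.3, 0.8]
grip_width: 0.5
```

Call:
send_rows([
  [1.5, 0, 0, 0],
  [1.5, 0, 0, 0],
])

```text
time: 5.45
tool_pos: [531.1, -256.5, 75.9]
tcp_rot: [1.166, 1.569, -0.605]
contact_force: [-7.6, 3.5, 23.0]
grip_width: 0.3
```

Run:
```python
from h import *
snap('scene','s2');o=get_obs();p=o['tool_pos'];print(p)
print((pj('s2',[p,p+[0,0,40]])-[390,190])*5)
cv2.imwrite('pics/v4.png',cv2.resize(cv2.imread('pics/s2.png')[190:310,390:530],None,fx=5,fy=5,interpolation=2))
```

```text
[ 531.06080637 -256.47957373   76.01185495]
[[301.82592106 376.99005866]
 [313.2263266  293.98107231]]
```

View pics/v4.png

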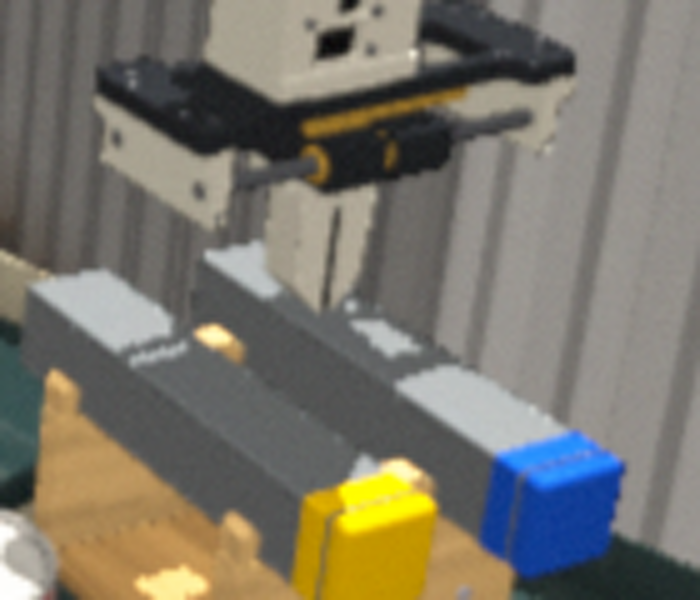

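The fingers touched the tube top, which sits at 115 mm, when the reported z was 76. The picture agrees, so the real fingertips are about 39 mm above the reported z, and I'll plan with that offset. Next I back off, open and go down to grip.

Call:
send_rows([
  [-8, 0, 0, 0],
  [-8, 0, 0, 0],
  [0, 0, 0, 0],
  [0, 0, 0, 0],
], hand=0.68)

```text
time: 6.0
tool_pos: [530.8, -256.3, 89.2]
tcp_rot: [-2.136, 1.57, 2.376]
contact_force: [1.1, -0.6, 0.9]
grip_width: 35.6
```

Call:
send_rows([
  [0, 0, 0, 0],
  [0, 0, 0, 0],
  [10, 0, 0, 0],
  [10, 0, 0, 0],
  [10, 0, 0, 0],
])

```text
time: 6.62
tool_pos: [530.6, -256.2, 58.4]
tcp_rot: [-2.051, 1.57, 2.461]
contact_force: [0.1, -0.5, -0.7]
grip_width: 62.6
```

Call:
send_rows([
  [0, 0, 0, 0],
  [0, 0, 0, 0],
  [0, 0, 0, 0],
  [0, 0, 0, 0],
  [0, 0, 0, 0],
], hand=0)

```text
time: 7.25
tool_pos: [533.1, -257.3, 60.6]
tcp_rot: [1.365, 1.565, -0.407]
contact_force: [5.4, -0.9, -1.1]
grip_width: 39.9
```

Call:
send_rows([
  [-10, 0, 0, 0],
  [-25, 0, 0, 0],
  [-35, 0, 0, 0],
  [0, 0, 0, 0],
  [0, 0, 0, 0],
])

```text
time: 7.88
tool_pos: [530.2, -255.9, 128.3]
tcp_rot: [-2.046, 1.569, 2.466]
contact_force: [-0.3, -0.3, -3.2]
grip_width: 39.8
```

Run:
```python
from h import *
snap('scene','s3')
plan([(445,79,128,-161.7,18),(445,79,68,0,2)])
```

```text
t 7.92 pos [ 530.  -255.7  127.9] jaw -11.49 F [-0.8 -0.2 -3.5] w 39.8 j [-0.58  0.51  1.43  0.    1.21 -0.38]
[-0.0, -8.3, -17.3, -8.98]
[-0.0, -5.5, -18.4, -8.98]
[-0.0, -2.6, -19.0, -8.98]
[-0.0, 0.4, -19.2, -8.98]
[-0.0, 3.4, -18.9, -8.98]
[-0.0, 6.3, -18.1, -8.98]
[-0.0, 9.1, -16.9, -8.98]
[-0.0, 11.6, -15.3, -8.98]
[-0.0, 13.8, -13.3, -8.98]
[-0.0, 15.7, -11.0, -8.98]
[-0.0, 17.3, -8.4, -8.98]
[-0.0, 18.4, -5.6, -8.98]
[-0.0, 19.0, -2.6, -8.98]
[-0.0, 19.2, 0.4, -8.98]
[-0.0, 18.9, 3.3, -8.98]
[-0.0, 18.1, 6.3, -8.98]
[-0.0, 16.9, 9.0, -8.98]
[-0.0, 15.3, 11.5, -8.98]
--
[30.0, 0.0, 0.0, 0.0]
[30.0, 0.0, 0.0, 0.0]
--
```

Call:
send_rows([
  [0, -8.3, -17.3, -9],
  [0, -5.5, -18.4, -9],
  [0, -2.6, -19, -9],
  [0, 0.4, -19.2, -9],
  [0, 3.4, -18.9, -9],
  [0, 6.3, -18.1, -9],
  [0, 9.1, -16.9, -9],
  [0, 11.6, -15.3, -9],
])

```text
time: 8.93
tool_pos: [491.8, -106.7, 128.0]
tcp_rot: [-2.992, 1.568, 2.782]
contact_force: [0.7, -0.1, -3.4]
grip_width: 40.1
```

Call:
send_rows([
  [0, 13.8, -13.3, -9],
  [0, 15.7, -11, -9],
  [0, 17.3, -8.4, -9],
  [0, 18.4, -5.6, -9],
  [0, 19, -2.6, -9],
  [0, 19.2, 0.4, -9],
  [0, 18.9, 3.3, -9],
  [0, 18.1, 6.3, -9],
])

```text
time: 9.93
tool_pos: [453.6, 41.6, 128.2]
tcp_rot: [2.405, 1.568, -3.131]
contact_force: [-0.2, -0.2, -3.2]
grip_width: 39.7
```

Call:
send_rows([
  [0, 16.9, 9, -9],
  [0, 15.3, 11.5, -8.7],
  [0, 0, 0, 0],
  [0, 0, 0, 0],
])

```text
time: 10.42
tool_pos: [445.0, 77.7, 128.9]
tcp_rot: [2.42, 1.57, -2.814]
contact_force: [0.3, -0.3, -3.7]
grip_width: 39.8
```

Run:
```python
from h import *
snap('scene','s4');snap('top','t4')
plan([(445,79,68,0,2)])
o=get_obs();p=np.array(o['tool_pos'])+[0,0,47.5];u=np.array([-.5,-.866,0])
X=[p+u*55,p+u*55+[0,0,-12],p-u*157,p-u*157+[0,0,-12]]
print(pj('s4',X),pj('t4',X))
a=cv2.resize(cv2.imread('pics/s4.png')[100:280,220:400],(500,500),interpolation=2)
b=cv2.resize(cv2.imread('pics/t4.png')[180:300,180:330],(300,240))
v=np.zeros((500,800,3),np.uint8);v[:,:500]=a;v[:240,500:]=b;cv2.imwrite('pics/v5.png',v)
```

```text
t 10.53 pos [445.2  77.5 129.2] jaw 150.1 F [-1.3  0.6 -2.8] w 39.4 j [ 0.    0.27  1.8  -0.    1.07 -2.62]
[30.6, 0.5, 0.6, 0.0]
[30.6, 0.5, 0.6, 0.0]
--
[[326.45771787 193.26162585]
 [326.39764163 198.06128198]
 [315.55924953 164.67137244]
 [315.54952763 168.91748889]] [[317.72388378 240.13813763]
 [317.65959879 241.1666082 ]
 [231.59626313 192.14244986]
 [232.58636372 193.73834568]]
```

View pics/v5.png

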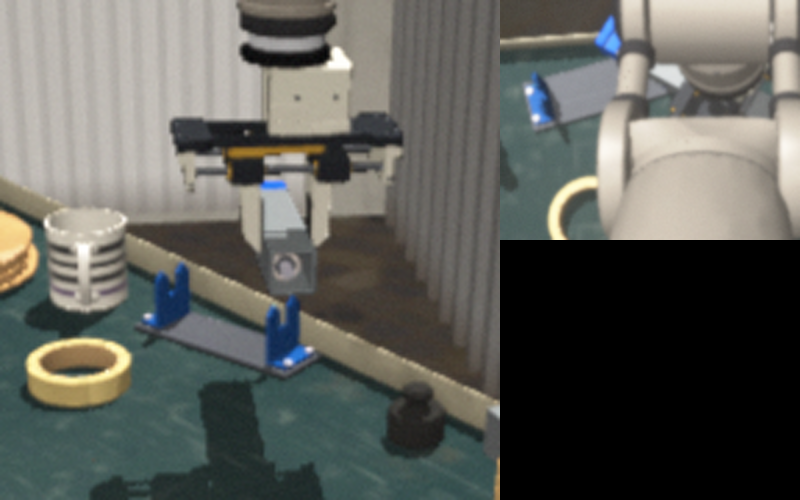

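Call:
send_rows([
  [30, 0, 0, 0],
  [30, 0, 0, 0],
  [10, 0, 0, 0],
  [6, 0, 0, 0],
  [6, 0, 0, 0],
  [0, 0, 0, 0],
])

```text
time: 11.28
tool_pos: [446.1, 78.1, 48.1]
tcp_rot: [-0.942, 1.569, 0.109]
contact_force: [-0.3, -0.5, 0.6]
grip_width: 39.4
```

Call:
send_rows([
  [4, 0, 0, 0],
  [4, 0, 0, 0],
  [4, 0, 0, 0],
  [0, 0, 0, 0],
])

```text
time: 11.78
tool_pos: [445.1, 78.1, 35.2]
tcp_rot: [1.813, 1.57, 2.864]
contact_force: [-0.7, -3.7, 0.9]
grip_width: 39.7
```

Run:
```python
from h import *
snap('scene','s5');plan([])
v=cv2.resize(cv2.imread('pics/s5.png')[100:280,220:400],(600,600),interpolation=2);cv2.imwrite('pics/v6.png',v)
# blue plug blob
i=cv2.imread('pics/s5.png');hsv=cv2.cvtColor(i,cv2.COLOR_BGR2HSV);m=(cv2.inRange(hsv,(105,150,60),(125,255,255)))
n,l,s,c=cv2.connectedComponentsWithStats(m);print([ (s[k].tolist()) for k in range(1,n) if s[k,4]>15])
```

```text
t 11.82 pos [445.2  78.2  35.3] jaw 150.21 F [-0.7 -2.5  1.6] w 39.8 j [ 0.    0.41  1.92  0.    0.81 -2.62]
[[273, 197, 15, 21, 177]]
```

Call:
send_rows([
  [4, 0, 0, 0],
  [4, 0, 0, 0],
  [4, 0, 0, 0],
  [4, 0, 0, 0],
  [4, 0, 0, 0],
  [1, 0, 0, 0],
  [0, 0, 0, 0],
  [0, 0, 0, 0],
])

```text
time: 12.82
tool_pos: [445.2, 78.2, 14.5]
tcp_rot: [1.496, 1.571, 2.547]
contact_force: [-1.7, -4.0, 0.8]
grip_width: 39.9
```

Run:
```python
from h import *
snap('scene','s6');plan([])
v=cv2.resize(cv2.imread('pics/s6.png')[120:280,240:400],(600,600),interpolation=2);cv2.imwrite('pics/v6.png',v)
o=get_obs();p=np.array(o['tool_pos'])+[0,0,47.5];
for th in(15,22,28):
    t=np.radians(th);u=np.array([-.5*np.cos(t),-.866*np.cos(t),-np.sin(t)]);n=np.array([-.5*np.sin(t),-.866*np.sin(t),np.cos(t)])
    m=p+u*55-12*n;print(th,m,((pj('s6',[m,m-20*n,m+20*n,m-9*n+u*50])-[240,120])*3.75).round(0).tolist())
```

```text
t 12.88 pos [445.1  78.2  14.5] jaw 150.22 F [-1.4 -3.1  0.5] w 39.6 j [ 0.    0.45  1.94  0.    0.76 -2.62]
15 [420.1274823   34.89983318  36.21070311] [[320.0, 472.0], [319.0, 494.0], [321.0, 449.0], [329.0, 535.0]]
22 [421.88761181  37.9483775   30.30729161] [[319.0, 477.0], [317.0, 497.0], [321.0, 457.0], [328.0, 545.0]]
28 [423.67329882  41.0411874   25.62055343] [[318.0, 481.0], [316.0, 498.0], [321.0, 464.0], [326.0, 552.0]]
```

View pics/v6.png

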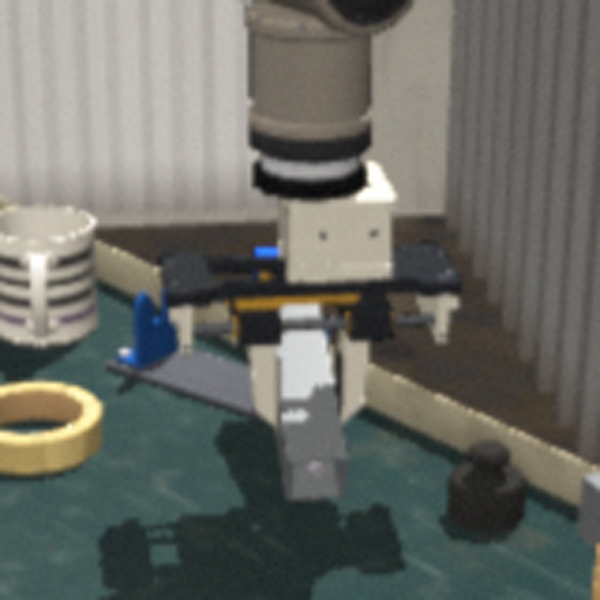

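The tube has tipped about 22 deg over the stand prong. The mouth is at crop (316, 475) and the roller is still inside. I'll steepen it in steps and check for the roller numerically.

```bash
cat >> h.py <<'E'
def look(f,pz=47.5,u2=(-.5,-.866),xg=45,show=True):
    snap('scene',f); o=get_obs();p=np.array(o['tool_pos'])+[0,0,pz]
    print('t',round(o['time'],2),p.round(1),'F',np.round(o['contact_force'],1),'w',round(o['grip_width'],1))
    i=cv2.imread('pics/'+f+'.png');h=cv2.cvtColor(i,cv2.COLOR_BGR2HSV)
    b=cv2.inRange(h,(105,150,60),(125,255,255));n,l,s,c=cv2.connectedComponentsWithStats(b)
    print('blue',[s[k].tolist() for k in range(1,n) if s[k,4]>8])
    t=np.radians(25);u=np.array([u2[0]*np.cos(t),u2[1]*np.cos(t),-np.sin(t)])
    q=pj(f,p+u*(100-xg))[0].astype(int)
    if show:
        for y in range(q[1]-8,q[1]+34,2): print(y,' '.join('%3d'%v for v in i[y,q[0]-20:q[0]+22:2,2]))
        print('cols from',q[0]-20)
E
python3 -c "
from h import *
look('s7')"
```

```text
t 12.93 [445.2  78.2  62.1] F [-3.4 -3.5 -0. ] w 39.6
blue [[308, 186, 6, 3, 18], [273, 199, 14, 19, 150]]
236  34  32  35  34  52  82 106 108 106 107 103 104 105  90  58  56  60  70  77  78  65
238  32  31  33  32  44  67 107 103 107 106 106 104 105 105  68  73  70  76  80  79  74
240  33  30  31  36  38  76 105 106 107 107 107 106 103 103  71  73  74  77  80  85  80
242  31  30  33  34  34  71 100 104 102 101  99 101  87  84  70  64  64  65  71  80  80
244  31  33  31  33  33  69  75  97 112 148 130 107  84  71  58  61  60  61  65  70  72
246  37  38  36  36  30  63  77 105 107 117 117 106  94  72  61  54  60  61  63  60  60
248  32  35  40  42  34  63  76 104 105 106 106 103  96  74  59  64  63  60  59  57  62
250  32  29  33  34  32  49  80 107 108 108 105 107 103  74  60  66  65  54  61  62  56
252  38  31  34  33  32  41  81  97  93  96  78  86  82  69  63  58  60  62  64  62  59
254  43  32  32  30  30  33  36  37  38  35  33  39  45  62  64  59  64  49  46  62  63
256  34  33  32  34  38  32  32  34  35  34  33  34  34  59  53  47  46  35  31  36  62
258  38  36  35  36  36  
[... 168 characters left out ...]
39  34  35  33  38  35  33  38  35  31  36  35  33  33  34  32  33  40
264  37  33  34  44  44  36  34  34  31  33  31  33  32  31  33  35  34  36  27  29  36
266  39  40  32  35  37  40  36  36  33  31  31  32  35  30  36  36  35  36  30  36  33
268  36  44  39  30  34  34  37  32  32  32  31  32  31  33  33  33  36  42  33  34  37
270  35  34  38  35  36  37  31  31  36  33  33  35  36  34  32  35  37  41  40  36  35
272  34  31  38  36  38  33  34  31  34  33  35  49  55  59  63  60  39  37  35  37  48
274  37  36  36  35  32  32  34  35  34  32  52  63  61  63  66  61  62  60  60  60  61
276  33  31  36  31  35  33  36  38  34  46  62  64  67  64  60  60  65  60  59  63  62
cols from 305
```

Call:
send_rows([
  [-1, 0, 5, 0],
  [-1, 0, 5, 0],
  [-0.6, 0, 5, 0],
  [-0.6, 0, 6, 0],
  [0, 0, 0, 0],
  [0, 0, 0, 0],
])

```text
time: 13.68
tool_pos: [456.2, 96.9, 18.0]
tcp_rot: [-0.538, 1.569, 0.513]
contact_force: [-0.8, 1.4, 3.4]
grip_width: 39.3
```

```bash
python3 -c "
from h import *
look('s8')"
```

```text
t 13.72 [456.2  96.8  65.5] F [-0.4  1.1  3.4] w 39.7
blue [[307, 180, 6, 5, 24], [273, 199, 15, 19, 158]]
231  34  43  45  60  66  84 107 106 107 104 105 108 104  75  44  51  36  27  30  41  80
233  34  30  35  34  44  70 106 106 107 106 105 106 105 105  57  58  58  49  38  32  32
235  32  31  34  35  40  78 107 103 105 105 105 106 104 103  56  58  59  61  72  67  52
237  28  33  30  34  34  70  97 103 106 103 106 106 105  97  63  61  62  66  71  77  73
239  34  33  34  31  33  63  80  92 106 133 115  96  81  74  70  74  78  78  78  81  82
241  35  33  31  31  36  62  80 107 104 116 119 105  87  73  68  68  70  69  70  78  82
243  32  34  33  34  33  62  79 104 106 102 106 107  91  72  65  62  57  59  64  69  81
245  36  33  34  35  33  49  84 105 104 107 106 103 101  70  54  56  60  63  65  60  61
247  33  35  37  42  36  40  80  99  93  93  89  84  82  61  58  58  61  59  59  59  60
249  42  31  32  36  36  37  42  35  45  50  47  59  56  60  59  60  66  63  56  61  59
251  35  33  32  33  29  30  32  37  40  44  42  37  54  58  58  63  57  43  38  53  57
253  32  32  34  29  36  
[... 168 characters left out ...]
38  37  34  33  31  33  33  32  31  33  34  34  29  37  36  29  33  56
259  36  38  34  35  39  38  35  29  34  29  31  31  37  34  33  35  36  38  35  33  38
261  34  34  34  35  35  33  33  33  33  33  30  32  32  35  35  30  32  35  37  32  38
263  36  32  34  46  43  36  34  33  33  31  31  32  30  35  33  35  31  35  33  33  35
265  41  35  35  34  40  43  33  31  36  32  35  30  31  34  30  36  35  36  30  31  30
267  39  48  37  38  30  35  38  35  36  34  30  47  53  53  53  38  34  38  36  34  37
269  33  35  34  37  35  30  34  29  32  33  49  58  61  59  62  55  60  64  61  63  64
271  31  35  34  34  39  36  34  31  33  49  63  62  60  63  64  69  73  73  73  66  65
cols from 304
```

Call:
send_rows([
  [-0.8, 0, 4, 0],
  [-0.6, 0, 4, 0],
  [-0.6, 0, 4, 0],
  [0, 0, 0, 0],
  [0, 0, 0, 0],
  [0, 0, 0, 0],
])

```text
time: 14.48
tool_pos: [461.3, 106.7, 19.7]
tcp_rot: [2.253, 1.57, -2.979]
contact_force: [-3.6, -1.4, 3.3]
grip_width: 39.9
```

```bash
python3 -c "
from h import *
look('s9')"
```

```text
t 14.53 [461.2 106.7  67.2] F [-3.6 -1.4  4.4] w 39.9
blue [[306, 177, 6, 5, 28], [273, 199, 15, 19, 163]]
229  49  57  66  59  62  68 107 104 103 104 106 105 104  92  85  69  34  31  59 100 120
231  31  33  39  53  62  78 109 102 108 105 105 105 106 105  46  48  44  32  28  33  59
233  29  32  35  34  38  69 103 106 106 106 106 107 108 106  53  59  55  52  48  37  34
235  31  33  35  34  38  67  97 103 104 103 105 106 105 103  63  54  60  62  67  73  69
237  31  33  34  36  30  62  74  95 107 140 115  99  79  69  62  62  63  67  69  75  79
239  32  31  31  35  34  65  74 101 107 117 114 105  92  70  71  71  76  76  78  82  83
241  35  36  30  33  30  51  72 105 104 105 106 107  96  70  63  64  68  67  67  76  79
243  33  32  28  36  31  38  71 108 106 106 106 107 103  70  60  60  61  58  60  68  79
245  34  38  37  33  32  37  73  82  79  76  74  76  73  60  57  56  57  60  59  61  63
247  40  29  35  40  37  35  34  31  36  37  42  57  60  58  59  60  56  62  59  60  61
249  39  34  34  37  35  32  35  32  34  43  48  41  54  57  58  57  62  47  37  60  59
251  31  32  31  33  33  
[... 168 characters left out ...]
34  33  37  28  31  32  36  32  32  33  31  30  30  36  36  33  32  57
257  36  37  35  36  37  39  34  33  30  33  33  31  34  35  35  31  36  37  33  34  53
259  34  36  36  39  34  37  35  34  32  31  33  34  30  33  33  32  34  37  33  37  42
261  30  35  32  35  32  34  34  32  30  36  34  34  37  33  37  34  31  36  33  34  34
263  34  33  33  36  43  37  33  29  31  35  34  31  34  34  34  30  33  32  31  31  33
265  41  34  35  35  38  43  37  33  34  30  29  46  54  49  54  40  32  34  34  32  38
267  36  43  42  38  32  36  39  34  33  34  45  57  62  62  65  59  52  60  62  55  60
269  31  33  38  39  37  33  36  34  34  37  59  61  61  60  60  62  66  72  75  72  71
cols from 303
```

```bash
cat >> h.py <<'E'
def tubept(p,th,pts,u2=(-.5,-.866),xg=45):
    t=np.radians(th);u=np.array([u2[0]*np.cos(t),u2[1]*np.cos(t),-np.sin(t)]);n=np.array([u2[0]*np.sin(t),u2[1]*np.sin(t),np.cos(t)])
    return np.array([p+u*(x-xg)+n*(z-12) for x,z in pts])
E
python3 -c "
from h import *
p=np.array([461.2,106.7,67.2])
for th in (24,26,28,30,32): print(th,pj('s9',tubept(p,th,[(-100,21),(-112,21),(100,-20),(100,0)])).round(1).tolist(), tubept(p,th,[(100,0),(100,-20)])[:,2].round(1))
"
```

```text
24 [[315.0, 178.9], [314.6, 175.9], [322.7, 244.9], [323.2, 239.9]] [33.9 15.6]
26 [[315.1, 177.6], [314.7, 174.5], [322.6, 245.0], [323.1, 240.3]] [32.3 14.3]
28 [[315.3, 176.4], [314.8, 173.2], [322.5, 245.1], [323.0, 240.6]] [30.8 13.1]
30 [[315.4, 175.3], [314.9, 171.9], [322.4, 245.1], [322.9, 240.9]] [29.3 12. ]
32 [[315.5, 174.2], [315.1, 170.7], [322.3, 245.2], [322.9, 241.1]] [27.9 10.9]
```

Call:
send_rows([
  [-0.8, 0, 4, 0],
  [-0.6, 0, 3, 0],
  [0, 0, 0, 0],
  [0, 0, 0, 0],
  [0, 0, 0, 0],
  [0, 0, 0, 0],
])

```text
time: 15.28
tool_pos: [464.7, 112.5, 21.1]
tcp_rot: [2.693, 1.57, -2.539]
contact_force: [-4.9, -4.4, 4.1]
grip_width: 40.0
```

```bash
python3 -c "
from h import *
look('s10')"
```

```text
t 15.32 [464.7 112.5  68.6] F [-4.6 -3.2  5.2] w 39.9
blue [[307, 175, 5, 6, 30], [273, 198, 15, 20, 169]]
227  62  63  61  60  65  86 105 107 107 104 106 106 104  77  93  85  74 104 121 125 129
229  52  61  62  59  52  67 105 107 106 104 106 108 104  76  85  68  36  35  61  96 119
231  32  38  42  56  63  72 107 107 105 103 106 105 106 110  49  50  47  33  27  30  61
233  35  31  35  35  38  73 106 108 107 110 106 105 103 108  55  55  56  53  51  37  36
235  30  33  34  35  39  65  81  93  91 113 102  90  82  75  54  60  57  62  66  71  71
237  28  30  34  31  31  61  71 103 107 117 109 103  80  68  61  63  64  67  69  77  76
239  29  33  30  30  35  56  77 106 107 103 104 105  84  70  73  74  72  77  78  82  84
241  34  36  30  34  28  51  80 106 107 105 106 104  94  64  66  68  67  70  70  71  81
243  34  32  30  30  30  42  80  97  98  92  94  82  78  62  58  58  63  60  57  68  76
245  32  34  38  32  34  35  34  33  35  31  41  57  57  58  55  55  58  60  59  60  61
247  39  34  36  39  38  35  33  34  36  38  39  45  60  56  59  60  55  54  54  60  59
249  29  34  33  36  36  
[... 168 characters left out ...]
34  33  32  30  33  33  36  30  33  42  32  33  29  29  31  32  42  65
255  35  34  36  32  33  34  34  29  32  29  34  33  31  34  33  35  32  37  32  32  58
257  34  37  31  33  34  35  37  31  30  31  31  33  33  31  28  34  32  35  32  32  51
259  32  36  36  34  35  38  32  31  32  33  34  32  36  34  34  33  36  35  33  35  44
261  34  34  35  33  37  36  32  35  31  36  33  33  34  33  39  32  33  32  38  33  37
263  38  33  36  36  43  33  35  31  30  31  31  37  38  31  35  32  33  35  32  32  38
265  41  39  33  35  38  43  40  34  29  33  48  58  60  60  60  38  40  44  52  47  56
267  37  41  38  35  36  33  37  39  35  46  55  62  61  64  61  64  65  64  69  63  60
cols from 303
```

Call:
send_rows([
  [-0.5, 0, 4, 0],
  [-0.5, 0, 4, 0],
  [0, 0, 0, 0],
  [0, 0, 0, 0],
  [0, 0, 0, 0],
  [0, 0, 0, 0],
])

```text
time: 16.08
tool_pos: [468.4, 119.2, 22.1]
tcp_rot: [2.651, 1.569, -2.581]
contact_force: [-5.3, -4.9, 6.0]
grip_width: 39.6
```

```bash
python3 -c "
from h import *
look('s11')
for f,p in (('s4',[445.2,77.5,176.7]),('s7',[445.2,78.2,62.1]),('s9',[461.2,106.7,67.2]),('s10',[464.7,112.5,68.6])):
  p=np.array(p)
  i=cv2.imread('pics/'+f+'.png');b=cv2.inRange(cv2.cvtColor(i,cv2.COLOR_BGR2HSV),(105,150,60),(125,255,255))
  n,l,s,c=cv2.connectedComponentsWithStats(b);print(f,[s[k].tolist() for k in range(1,n) if s[k,4]>8])
  for th in ((0,2) if f=='s4' else (18,22,26,30)): print(th,pj(f,tubept(p,th,[(-100,21),(-112,21)])).round(1).tolist())
"
```

```text
t 16.12 [468.4 119.3  69.6] F [-4.3 -5.7  5.1] w 39.8
blue [[306, 172, 6, 8, 36], [273, 197, 15, 21, 172]]
225 110  93 110  94 102  77 107 105 107 109 107 107 107  83 198 179 122 125 129 131 135
227  64  62  64  59  61  73 108 106 105 107 107 106 105 107  84  78  76  84 116 124 126
229  47  62  62  59  60  70 102 109 110 109 109 109 106 108  81  80  48  31  41  77 115
231  35  34  39  49  57  63  98 108 108 108 105 106 104 103  58  49  49  35  28  29  35
233  35  34  33  39  35  60  99 106 105 108 106 105 100  97  63  57  57  56  48  41  33
235  34  32  35  34  43  53  73  93 100 110 100 104  86  67  56  51  57  62  64  71  67
237  29  32  35  32  32  45  69 102 105 107 107 106  93  68  61  60  63  65  69  73  73
239  32  32  29  31  35  35  73 105 105 106 110 107 100  69  72  71  73  76  80  81  81
241  34  31  33  32  32  38  67 103 100 105 104 102  96  69  62  61  66  70  73  70  73
243  36  36  32  33  30  30  39  43  41  39  43  58  55  56  55  57  58  56  58  66  71
245  33  34  38  32  32  34  38  30  30  29  33  44  56  53  55  54  57  55  59  64  62
247  35  30  35  41  41  
[... 900 characters left out ...]
 195, 15, 23, 193], [316, 207, 15, 26, 217]]
0 [[316.1, 162.8], [315.6, 161.5]]
2 [[316.1, 161.1], [315.6, 159.5]]
s7 [[308, 186, 6, 3, 18], [273, 199, 14, 19, 150]]
18 [[316.3, 188.8], [315.8, 186.0]]
22 [[316.5, 186.1], [316.0, 183.1]]
26 [[316.7, 183.5], [316.3, 180.3]]
30 [[317.0, 181.2], [316.5, 177.7]]
s9 [[306, 177, 6, 5, 28], [273, 199, 15, 19, 163]]
18 [[314.8, 182.8], [314.3, 180.2]]
22 [[314.9, 180.2], [314.5, 177.2]]
26 [[315.1, 177.6], [314.7, 174.5]]
30 [[315.4, 175.3], [314.9, 171.9]]
s10 [[307, 175, 5, 6, 30], [273, 198, 15, 20, 169]]
18 [[314.5, 181.5], [314.0, 178.9]]
22 [[314.7, 178.8], [314.2, 176.0]]
26 [[314.9, 176.3], [314.4, 173.2]]
30 [[315.1, 174.0], [314.7, 170.6]]
```

Call:
send_rows([
  [-0.5, 0, 4, 0],
  [-0.5, 0, 4, 0],
  [0, 0, 0, 0],
  [0, 0, 0, 0],
  [0, 0, 0, 0],
  [0, 0, 0, 0],
])

```text
time: 16.88
tool_pos: [471.4, 125.4, 23.0]
tcp_rot: [2.639, 1.567, -2.593]
contact_force: [-7.2, -8.5, 7.6]
grip_width: 40.0
```

```bash
cat >> h.py <<'E'
def tilt(f,pz=47.5):
    snap('scene',f); o=get_obs();p=np.array(o['tool_pos'])+[0,0,pz]
    i=cv2.imread('pics/'+f+'.png');b=cv2.inRange(cv2.cvtColor(i,cv2.COLOR_BGR2HSV),(105,150,60),(125,255,255))[:195,290:330]
    top=np.where(b.any(1))[0].min()-.5
    th=min(np.arange(-8,50,.5),key=lambda t:abs(pj(f,tubept(p,t,[(-112,21)]))[0,1]-top))
    q=pj(f,tubept(p,th,[(100,0),(100,-20)]));g=tubept(p,th,[(100,0)])[0]
    print('t',round(o['time'],2),p.round(1),'F',np.round(o['contact_force'],1),'tilt',th,'mouth',g.round(1),'px',q.round(1).tolist())
    x,y=q[1].astype(int)
    # white pixels below the mouth
    r=i[y-14:y+30,x-20:x+25].astype(int); w=(r.min(2)>95); ys,xs=np.where(w)
    print('white below mouth',[(y-14+k,int(w[k].sum())) for k in range(16,44) if w[k].sum()], 'mouth face max',[int(r[k].min(1).max()) for k in range(4,16,2)])
E
python3 -c "
from h import *
tilt('s12')"
```

```text
t 16.93 [471.5 125.4  70.5] F [-8.1 -9.2  7.7] tilt 28.0 mouth [450.   88.2  34.1] px [[321.7, 235.7], [321.2, 240.2]]
white below mouth [(np.int64(242), 4), (np.int64(243), 5), (np.int64(244), 5), (np.int64(245), 5), (np.int64(246), 4), (np.int64(247), 3)] mouth face max [110, 110, 175, 170, 186, 166]
```

The roller has started to slide. I'll let it settle and measure how far it sticks out.

Call:
send_rows([
  [0, 0, 0, 0],
  [0, 0, 0, 0],
  [0, 0, 0, 0],
  [0, 0, 0, 0],
  [0, 0, 0, 0],
  [0, 0, 0, 0],
  [0, 0, 0, 0],
])

```text
time: 17.8
tool_pos: [471.4, 125.4, 23.0]
tcp_rot: [2.643, 1.567, -2.589]
contact_force: [-7.7, -8.7, 8.2]
grip_width: 39.7
```

```bash
python3 -c "
from h import *
tilt('s13');look('s13b')
p=get_obs()['tool_pos']+np.array([0,0,47.5])
for e in (20,40,60,80): print(e,pj('s13',tubept(p,28,[(100+e,-3)])).round(1), tubept(p,28,[(100+e,-9)])[0].round(1))
cv2.imwrite('pics/v7.png',cv2.resize(cv2.imread('pics/s13.png')[180:270,270:370],(800,600)[:2],interpolation=2))
"
```

```text
t 17.85 [471.5 125.4  70.5] F [-6.8 -9.2  7.2] tilt 28.0 mouth [450.   88.2  34.1] px [[321.7, 235.7], [321.2, 240.2]]
white below mouth [(np.int64(242), 10), (np.int64(243), 9), (np.int64(244), 9), (np.int64(245), 10), (np.int64(246), 10), (np.int64(247), 7), (np.int64(248), 5), (np.int64(249), 4), (np.int64(250), 4), (np.int64(251), 4), (np.int64(252), 4), (np.int64(253), 3)] mouth face max [110, 109, 176, 204, 200, 201]
t 17.9 [471.5 125.4  70.5] F [-7.4 -9.9  7.5] w 40.1
blue [[306, 170, 5, 7, 30], [273, 197, 15, 21, 178]]
224 114 117 114 112  97  82 106 106 107 109 105 108 110  87 122 134 127 129 128 137 135
226  80  83  81  82  97  68 107 105 106 103 110 108 106  68 166 139  92 116 124 128 131
228  60  63  59  58  64  73 110 111 107 105 108 106 106  76  47  81  66  46  77 116 124
230  37  44  55  60  64  76 108 107 107 106 108 109 105 107  88  55  32  30  32  39  76
232  34  33  32  35  41  62 101 104 107 109 109 107 107 103  50  53  54  48  36  29  28
234  34  36  34  35  39  64  78 140 191 193 177 154  91  62  56  52  58  58  61  62  47
236  31  30  30  36  33  59  68 147 219
[... 750 characters left out ...]
58
254  35  31  32  33  32  34  33  33  31  35  75  73  40  31  32  32  28  31  31  35  60
256  31  33  36  34  34  36  33  34  31  33  29  31  32  30  33  32  33  31  32  29  53
258  32  31  37  34  37  39  36  36  35  32  34  34  35  32  27  31  33  37  34  34  42
260  36  35  35  36  34  34  35  32  32  32  33  33  38  37  36  33  36  32  37  35  35
262  33  34  32  38  35  35  34  32  34  35  48  59  64  63  53  40  37  33  31  49  48
264  42  38  35  34  39  49  38  31  32  41  59  66  65  61  59  61  61  60  60  60  60
cols from 302
20 [[322.5 242.8]] [443.3  76.6  16.7]
40 [[323.4 249.2]] [434.4  61.3   7.4]
60 [[324.3 255.8]] [425.6  46.   -2. ]
80 [[325.3 262.5]] [416.8  30.7 -11.4]
```

The roller sticks out about 50–54 mm and rests on the table, so step 1 is met. Next I drag the tube forward off the prong. After that I lower it so the roller tip props the mouth and the tube levels.

Call:
send_rows([
  [0, 0, -4, 0],
  [0.5, 0, -6, 0],
  [0.5, 0, -8, 0],
  [0.5, 0, -8, 0],
  [0.5, 0, -8, 0],
  [0, 0, -8, 0],
  [0, 0, -8, 0],
  [0, 0, -8, 0],
])

```text
time: 18.9
tool_pos: [444.0, 75.9, 21.2]
tcp_rot: [-0.485, 1.571, 0.566]
contact_force: [0.0, 0.3, -3.0]
grip_width: 39.7
```

```bash
python3 -c "
from h import *
tilt('s14');look('s14b')
"
```

```text
t 18.95 [443.3  75.4  68.6] F [-0.2 -0.3 -3.1] tilt 29.0 mouth [422.2  38.8  31.4] px [[325.0, 246.8], [324.4, 251.2]]
white below mouth [(np.int64(253), 8), (np.int64(254), 10), (np.int64(255), 9), (np.int64(256), 10), (np.int64(257), 10), (np.int64(258), 7), (np.int64(259), 5), (np.int64(260), 4), (np.int64(261), 4), (np.int64(262), 5), (np.int64(263), 5), (np.int64(264), 4)] mouth face max [110, 114, 180, 202, 202, 204]
t 19.0 [443.7  75.8  68.6] F [-0.3 -0.1 -2.3] w 39.9
blue [[308, 177, 6, 8, 41], [273, 199, 14, 19, 153]]
235  61  64  69  72  56  84 106 108 105 108 108 108 107  94  57  59  60  67  69  66  43
237  43  44  45  43  34  70 105 108 109 108 109 109 109 108  63  65  64  71  73  76  72
239  33  32  31  33  41  71 110 108 106 105 109 109 108 105  72  73  77  78  83  83  86
241  32  32  34  34  39  72 108 107 107 107 109 105 106 107  71  69  71  68  73  78  82
243  34  35  36  31  35  65 100 108 108 110 113 108 104  95  67  57  57  61  71  76  72
245  34  34  33  34  31  62  75 150 194 202 184 158 108  70  58  61  59  61  60  63  60
247  32  36  41  41  34  66  71 152 220
[... 594 characters left out ...]
33  38  35  33  32  66  81 174 147  57  44  34  36  34  38  33  38  67
263  36  39  39  46  37  32  28  34  32  55 164 145  65  33  32  31  33  30  35  29  56
265  37  34  34  38  43  43  33  34  35  39 101 109  53  34  33  33  33  32  33  34  37
267  42  43  34  33  38  35  37  32  32  35  34  40  33  33  33  35  34  40  35  29  35
269  33  38  39  37  36  33  32  35  32  34  32  31  34  33  33  31  40  36  38  37  35
271  37  33  34  33  39  32  32  37  37  33  33  34  30  35  39  39  37  42  40  34  31
273  36  38  31  34  34  34  35  34  35  33  34  47  53  58  58  41  36  32  32  29  40
275  32  35  35  32  34  35  34  37  35  37  52  61  68  62  63  61  62  52  56  63  61
cols from 305
```

Call:
send_rows([
  [0, 0, -9, 0],
  [0, 0, -9, 0],
  [0, 0, -9, 0],
  [0, 0, -9, 0],
  [0, 0, -9, 0],
  [0, 0, -9, 0],
  [0, 0, -9, 0],
  [0, 0, -9, 0],
])

```text
time: 20.0
tool_pos: [408.2, 13.4, 21.1]
tcp_rot: [-0.747, 1.571, 0.304]
contact_force: [0.1, 0.2, -1.5]
grip_width: 39.8
```

Call:
send_rows([
  [2, 0, 0, 0],
  [3, 0, 0, 0],
  [3, 0, 0, 0],
  [3, 0, 0, 0],
  [0, 0, 0, 0],
])

```text
time: 20.62
tool_pos: [408.4, 14.1, 9.9]
tcp_rot: [1.713, 1.57, 2.764]
contact_force: [0.6, 0.9, -0.8]
grip_width: 39.7
```

```bash
python3 -c "
from h import *
tilt('s15')
"
```

```text
t 20.68 [408.3  14.1  57.4] F [-0.2  0.3 -1.9] tilt 26.5 mouth [386.4 -23.9  22.2] px [[329.3, 264.3], [328.6, 269.1]]
white below mouth [(np.int64(271), 10), (np.int64(272), 11), (np.int64(273), 9), (np.int64(274), 7), (np.int64(275), 6), (np.int64(276), 6), (np.int64(277), 5), (np.int64(278), 5), (np.int64(279), 5), (np.int64(280), 5), (np.int64(281), 3)] mouth face max [110, 122, 200, 203, 202, 157]
```

```bash
cat >> h.py <<'E'
def prot(f,p,xg=45):
    i=cv2.imread('pics/'+f+'.png').astype(int);q=pj(f,np.array([p[0]-.5*80,p[1]-.866*80,10]))[0].astype(int)
    w=i[q[1]-15:q[1]+30,q[0]-12:q[0]+14].min(2)>75
    n,l,s,c=cv2.connectedComponentsWithStats(w.astype(np.uint8),connectivity=8)
    k=1+np.argmax(s[1:,4]);ys,xs=np.where(l==k);y=ys.max();x=xs[ys>=y-1].mean()
    uv=(q[0]-12+x,q[1]-15+y+.5);T=bp(f,uv,3)[0];D=np.hypot(*(T-p)[:2]);L=np.sqrt(D**2+(p[2]-3)**2)
    print(f,'tip px',uv,'T',T.round(1),'D',D.round(1),'p',round(np.sqrt(L**2-15**2)-(100-xg),1),'tip line angle',round(np.degrees(np.arctan2(p[2]-6,D)-np.arctan2(15,np.sqrt(L**2-225))),1))
E
python3 -c "
from h import *
prot('s13',np.array([471.5,125.4,70.5]));prot('s14',np.array([443.5,75.6,68.6]));prot('s15',np.array([408.3,14.1,57.4]))
look('s16')
"
```

```text
s13 tip px (np.float64(323.0), np.float64(254.5)) T [426.1  51.4   3. ] D 86.8 p 53.9 tip line angle 28.8
s14 tip px (np.float64(325.77777777777777), np.float64(265.5)) T [397.3   3.2   3. ] D 85.9 p 52.0 tip line angle 28.1
s15 tip px (np.float64(330.27272727272725), np.float64(281.5)) T [360.2 -61.2   3. ] D 89.4 p 48.5 tip line angle 21.7
t 20.73 [408.4  14.   57.5] F [ 0.2  0.8 -1.5] w 39.7
blue [[311, 192, 7, 9, 57], [273, 195, 14, 23, 162]]
253  31  35  32  32  52  87 110 110 107 107 109 108 104 105  63  63  64  64  62  62  66
255  35  32  36  31  45  73 107 107 109 110 110 105 104 106  79  64  61  67  63  67  66
257  33  34  37  33  37  73 110 109 109 105 108 105 103 107  80  69  62  61  59  63  69
259  39  35  35  38  37  71 108 106 107 108 110 105 105 106  79  69  66  63  62  64  62
261  34  35  39  34  37  65  93 100 112 111 115 110  99  81  73  69  67  64  68  67  67
263  42  46  36  34  33  66  70 160 217 222 208 180 134  74  66  65  63  57  59  68  64
265  32  35  45  42  34  63  73 157 219 225 214 187 148  74  65  61  60  61  67  65  63
267  37  36  33  37  37  65  79 1
[... 512 characters left out ...]
36  30  31  32  31  34  54 155 142  73  30  31  31  29  32  35  34  33
281  33  37  40  37  31  30  30  33  36  36 106 114  60  31  33  29  31  33  26  32  32
283  35  37  36  39  37  34  35  33  35  32  37  40  33  37  28  29  33  34  35  27  34
285  37  33  34  39  36  37  35  34  33  32  35  34  30  32  35  33  34  38  37  31  28
287  35  34  39  37  34  37  37  33  31  34  37  35  46  48  54  53  42  34  36  45  37
289  36  35  35  35  38  37  39  39  38  36  33  47  58  62  65  63  59  51  52  55  69
291  37  37  35  37  30  35  34  35  37  42  43  63  61  59  63  59  61  58  60  58  59
293  35  35  36  37  39  40  37  41  44  39  63  69  69  63  59  59  57  59  60  60  57
cols from 309
```

Call:
send_rows([
  [3, 0, 0, 0],
  [3, 0, 0, 0],
  [3, 0, 0, 0],
  [2, 0, 0, 0],
  [0, 0, 0, 0],
])

```text
time: 21.35
tool_pos: [410.3, 14.2, -0.3]
tcp_rot: [-0.994, 1.567, 0.057]
contact_force: [3.3, 4.2, 4.4]
grip_width: 39.8
```

```bash
python3 -c "
from h import *
tilt('s17'); prot('s17',get_obs()['tool_pos']+np.array([0,0,47.5]))
"
```

```text
Traceback (most recent call last):
  File "h.py", line 43, in tilt
    top=np.where(b.any(1))[0].min()-.5
        ~~~~~~~~~~~~~~~~~~~~~~~~~^^
ValueError: zero-size array to reduction operation minimum which has no identity
```

```bash
sed -i 's/\[:195,290:330\]/[:225,290:330]/' h.py; python3 -c "
from h import *
tilt('s18'); prot('s18',get_obs()['tool_pos']+np.array([0,0,47.5]))
i=cv2.imread('pics/s18.png');b=cv2.inRange(cv2.cvtColor(i,cv2.COLOR_BGR2HSV),(105,150,60),(125,255,255))
n,l,s,c=cv2.connectedComponentsWithStats(b);print([s[k].tolist() for k in range(1,n) if s[k,4]>8])
"
```

```text
t 21.45 [410.2  14.2  47.2] F [2.4 3.8 4.5] tilt 19.0 mouth [386.2 -27.5  17.9] px [[330.1, 266.5], [329.6, 272.1]]
white below mouth [(np.int64(274), 9), (np.int64(275), 8), (np.int64(276), 7), (np.int64(277), 6), (np.int64(278), 5), (np.int64(279), 4), (np.int64(280), 4), (np.int64(291), 1)] mouth face max [135, 197, 199, 175, 186, 175]
s18 tip px (np.float64(331.0), np.float64(281.5)) T [361.5 -62.2   3. ] D 90.6 p 44.7 tip line angle 15.9
[[273, 195, 15, 23, 172], [311, 201, 7, 4, 23]]
```

Call:
send_rows([
  [2, 0, 0, 0],
  [2, 0, 0, 0],
  [2, 0, 0, 0],
  [0, 0, 0, 0],
])

```text
time: 21.95
tool_pos: [408.9, 13.8, -6.9]
tcp_rot: [-1.244, 1.57, -0.193]
contact_force: [1.8, 0.6, 1.5]
grip_width: 40.0
```

Call:
send_rows([
  [-3, 0, 0, 0],
  [-8, 0, 0, 0],
  [-15, 0, 0, 0],
  [-20, 0, 0, 0],
  [-20, 0, 0, 0],
  [0, 0, 0, 0],
])

```text
time: 22.7
tool_pos: [409.0, 13.7, 60.2]
tcp_rot: [-1.22, 1.568, -0.169]
contact_force: [1.0, 0.0, -4.0]
grip_width: 39.5
```

```bash
python3 -c "
from h import *
tilt('s19');look('s19')
p=get_obs()['tool_pos']+np.array([0,0,47.5])
for e in (30,40,45,50,60): print(e,pj('s19',tubept(p,14,[(100+e,-3)])).round(1))
"
```

```text
t 22.75 [408.3  13.9 106.8] F [ 0.1 -0.9 -2.5] tilt 12.5 mouth [382.8 -30.4  83.2] px [[330.2, 242.6], [329.8, 249.3]]
white below mouth [(np.int64(251), 9), (np.int64(252), 10), (np.int64(253), 8), (np.int64(254), 6), (np.int64(255), 5), (np.int64(256), 2)] mouth face max [194, 194, 180, 186, 167, 146]
t 22.8 [407.9  13.9 106.3] F [ 0.3  1.3 -2.6] w 39.6
blue [[273, 195, 15, 23, 190]]
234  73  73  55  39  60  72  95 104 101 104 101 102 106 104 102  58  60  42  39  38  59
236  66  60  42  34  52  75  90  98 106 110 107 113 102  87  90  71  75  76  64  45  37
238  61  52  51  53  56  73  79 150 206 216 204 179 139  78  81  79  84  79  78  74  64
240  61  62  65  62  59  66  82 147 209 219 209 187 150  79  81  75  77  82  84  79  68
242  64  64  65  59  57  72  84 127 205 214 205 185 154  92  80  67  71  83  77  74  74
244  62  65  63  58  59  65  81 111 193 129 167 163 108  87  77  64  65  71  72  67  64
246  52  48  44  42  60  65  80 101 116 207 200 179 167 102  79  61  64  63  60  63  64
248  36  37  36  31  57  68  84  99 156 168 107  93  95 148  79  61  59  59  59  65  72
250  31
[... 545 characters left out ...]
 35  38  61  66  69  62  68  66  62  61  63  62  61  69  73  63
264  37  44  42  40  33  35  33  47  63  64  63  60  60  61  61  61  62  63  61  67  60
266  37  36  41  43  35  34  29  38  61  65  60  63  65  68  63  64  63  60  67  64  63
268  40  34  36  38  36  34  35  36  54  63  61  62  64  61  70  73  67  66  63  69  74
270  38  37  38  32  35  36  35  33  41  61  60  61  62  67  79  78  73  68  62  59  64
272  37  34  36  35  34  36  36  33  40  63  62  61  63  67  65  68  62  67  64  64  61
274  36  36  36  34  32  33  34  32  36  36  48  63  60  62  61  60  39  44  61  63  61
cols from 309
30 [[331.7 253. ]]
40 [[332.3 256. ]]
45 [[332.6 257.6]]
50 [[333.  259.1]]
60 [[333.6 262.2]]
```

Run:
```python
from h import *
plan([(409,14,130,0,2),(532,-256.6,130,161.8,20)])
```

```text
t 22.8 pos [407.9  13.9  58.8] jaw 150.22 F [ 0.3  1.3 -2.6] w 39.6 j [-0.15  0.3   2.   -0.    0.83 -2.78]
[-35.6, -0.5, 0.3, 0.0]
[-35.6, -0.5, 0.3, 0.0]
--
[0.0, -12.1, -8.7, 8.09]
[0.0, -13.2, -6.9, 8.09]
[0.0, -14.0, -5.0, 8.09]
[0.0, -14.6, -3.0, 8.09]
[0.0, -14.8, -0.9, 8.09]
[0.0, -14.8, 1.2, 8.09]
[0.0, -14.5, 3.3, 8.09]
[0.0, -13.9, 5.3, 8.09]
[0.0, -13.0, 7.2, 8.09]
[0.0, -11.9, 9.0, 8.09]
[0.0, -10.5, 10.5, 8.09]
[0.0, -8.9, 11.9, 8.09]
[0.0, -7.1, 13.0, 8.09]
[0.0, -5.2, 13.9, 8.09]
[0.0, -3.2, 14.5, 8.09]
[0.0, -1.1, 14.8, 8.09]
[0.0, 1.0, 14.8, 8.09]
[0.0, 3.0, 14.6, 8.09]
[0.0, 5.0, 14.0, 8.09]
[0.0, 7.0, 13.1, 8.09]
--
```

Call:
send_rows([
  [-35.6, -0.5, 0.3, 0],
  [-35.6, -0.5, 0.3, 0],
  [0, -12.1, -8.7, 8.1],
  [0, -13.2, -6.9, 8.1],
  [0, -14, -5, 8.1],
  [0, -14.6, -3, 8.1],
  [0, -14.8, -0.9, 8.1],
  [0, -14.8, 1.2, 8.1],
])

```text
time: 23.8
tool_pos: [445.7, -67.5, 128.9]
tcp_rot: [2.599, 1.568, 2.797]
contact_force: [0.1, -0.2, -2.9]
grip_width: 39.8
```

Call:
send_rows([
  [0, -14.5, 3.3, 8.1],
  [0, -13.9, 5.3, 8.1],
  [0, -13, 7.2, 8.1],
  [0, -11.9, 9, 8.1],
  [0, -10.5, 10.5, 8.1],
  [0, -8.9, 11.9, 8.1],
  [0, -7.1, 13, 8.1],
  [0, -5.2, 13.9, 8.1],
])

```text
time: 24.8
tool_pos: [494.8, -175.6, 128.6]
tcp_rot: [-2.76, 1.567, 2.59]
contact_force: [-0.4, -0.3, -3.1]
grip_width: 39.5
```

Call:
send_rows([
  [0, -3.2, 14.5, 8.1],
  [0, -1.1, 14.8, 8.1],
  [0, 1, 14.8, 8.1],
  [0, 3, 14.6, 8.1],
  [0, 5, 14, 8.1],
  [0, 7, 13.1, 8],
  [0, 0, 0, 0],
  [0, 0, 0, 0],
])

```text
time: 25.8
tool_pos: [531.5, -256.1, 129.2]
tcp_rot: [-2.092, 1.568, 2.419]
contact_force: [0.3, 0.6, -2.7]
grip_width: 39.9
```

Run:
```python
from h import *
snap('scene','s20')
plan([(532,-256.6,100,0,2)])
o=get_obs();p=np.array(o['tool_pos'])+[0,0,47.5]
for th in(0,6,12): print(th,pj('s20',tubept(p,th,[(-85,21),(-112,21),(-112,-21),(100,0),(100,-20),(145,-3)],u2=(.2,.98))).round(1).tolist())
i=cv2.imread('pics/s20.png');b=cv2.inRange(cv2.cvtColor(i,cv2.COLOR_BGR2HSV),(105,150,60),(125,255,255))
n,l,s,c=cv2.connectedComponentsWithStats(b);print([s[k].tolist()+c[k].round(1).tolist() for k in range(1,n) if s[k,4]>8])
w=(i.min(2)>185).astype(np.uint8)[120:300,360:520]
n,l,s,c=cv2.connectedComponentsWithStats(w);print([(s[k]+[360,120,0,0,0]).tolist() for k in range(1,n) if s[k,4]>5])
```

```text
t 25.85 pos [ 531.7 -256.   129.6] jaw -11.54 F [ 0.1  0.8 -2.5] w 39.9 j [-0.58  0.51  1.42  0.    1.21 -0.38]
[14.8, 0.2, 0.3, 0.0]
[14.8, 0.2, 0.3, 0.0]
--
0 [[503.3, 244.6], [514.3, 250.9], [510.2, 271.2], [438.9, 217.6], [437.8, 226.0], [426.0, 211.3]]
6 [[503.8, 237.7], [515.1, 242.3], [512.9, 263.9], [439.0, 220.3], [438.6, 229.0], [426.2, 215.9]]
12 [[503.8, 230.4], [515.2, 233.4], [514.8, 256.0], [439.4, 223.0], [439.6, 231.9], [426.6, 220.6]]
[[273, 195, 15, 23, 195, 281.0, 207.4], [316, 207, 15, 26, 214, 321.9, 221.1], [493, 230, 28, 29, 635, 507.0, 243.9]]
[[434, 145, 12, 5, 44], [398, 245, 32, 17, 241], [440, 260, 10, 3, 18], [364, 291, 34, 9, 202]]
```

Call:
send_rows([
  [15, 0.2, 0.3, 0],
  [15, 0.2, 0.3, 0],
  [10, 0, 0, 0],
  [8, 0, 0, 0],
  [5, 0, 0, 0],
  [4, 0, 0, 0],
  [3, 0, 0, 0],
  [0, 0, 0, 0],
])

```text
time: 26.85
tool_pos: [533.4, -257.8, 70.5]
tcp_rot: [1.454, 1.569, -0.321]
contact_force: [4.2, -0.7, -4.3]
grip_width: 39.5
```

Call:
send_rows([
  [3, 0, 0, 0],
  [3, 0, 0, 0],
  [2, 0, 0, 0],
  [2, 0, 0, 0],
  [0, 0, 0, 0],
])

```text
time: 27.48
tool_pos: [533.1, -259.3, 61.6]
tcp_rot: [0.782, 1.567, -0.992]
contact_force: [2.0, -5.1, 5.0]
grip_width: 39.8
```

Call:
send_rows([
  [2, 0, 0, 0],
  [2, 0, 0, 0],
  [0, 0, 0, 0],
])

```text
time: 27.85
tool_pos: [533.1, -260.1, 58.1]
tcp_rot: [0.686, 1.566, -1.088]
contact_force: [0.9, -7.1, 7.4]
grip_width: 39.9
```

Run:
```python
from h import *
snap('scene','s21');plan([])
for f in('scene0','s21'):
    i=cv2.imread('pics/'+f+'.png');b=cv2.inRange(cv2.cvtColor(i,cv2.COLOR_BGR2HSV),(105,150,60),(125,255,255))
    n,l,s,c=cv2.connectedComponentsWithStats(b);print(f,[s[k].tolist()+c[k].round(1).tolist() for k in range(1,n) if s[k,4]>300])
```

```text
t 27.9 pos [ 533.1 -260.1   58. ] jaw -11.68 F [ 1.3 -6.7  6.8] w 39.7 j [-0.58  0.59  1.5  -0.    1.05 -0.38]
scene0 [[486, 277, 29, 29, 602, 500.1, 290.6]]
s21 [[487, 275, 28, 29, 609, 500.9, 288.8]]
```

Call:
send_rows([
  [0, 0, 0, 0],
  [0, 0, 0, 0],
  [0, 0, 0, 0],
  [0, 0, 0, 0],
], hand=0.68)

```text
time: 28.4
tool_pos: [532.3, -257.2, 56.0]
tcp_rot: [-1.988, 1.57, 2.521]
contact_force: [0.9, 1.0, 0.4]
grip_width: 62.3
```

Call:
send_rows([
  [-10, 0, 0, 0],
  [-30, 0, 0, 0],
  [-30, 0, 0, 0],
  [0, 0, 0, 0],
])

```text
time: 28.9
tool_pos: [534.1, -258.4, 129.5]
tcp_rot: [1.214, 1.565, -0.56]
contact_force: [0.6, 0.3, -0.7]
grip_width: 62.3
```

Run:
```python
from h import *
snap('scene','s22');plan([])
for f in('scene0','s22'):
    i=cv2.imread('pics/'+f+'.png');b=cv2.inRange(cv2.cvtColor(i,cv2.COLOR_BGR2HSV),(105,150,60),(125,255,255))
    n,l,s,c=cv2.connectedComponentsWithStats(b);print(f,[s[k].tolist()+c[k].round(1).tolist() for k in range(1,n) if s[k,4]>300])
m=np.array([542.8,-202.5,95]);d=np.array([.198,.98,0])
for e in (0,20,30,40,50,60): print(e,(pj('s22',m+e*d+[0,0,-3])[0]-[390,200])*[10,10])
cv2.imwrite('pics/v8.png',cv2.resize(cv2.imread('pics/s22.png')[200:260,390:470],(800,600),interpolation=2))
```

```text
t 28.95 pos [ 533.1 -257.9  127.6] jaw -11.68 F [-0.8 -0.3 -0.2] w 62.2 j [-0.58  0.51  1.42  0.    1.2  -0.38]
scene0 [[486, 277, 29, 29, 602, 500.1, 290.6]]
s22 [[487, 277, 28, 30, 606, 500.7, 291.4]]
0 [453.96548033 478.24673847]
20 [398.54220682 440.82267528]
30 [371.41884291 422.50786958]
40 [344.67663837 404.4504383 ]
50 [318.30761474 386.64499405]
60 [292.30401466 369.08629873]
```

View pics/v8.png

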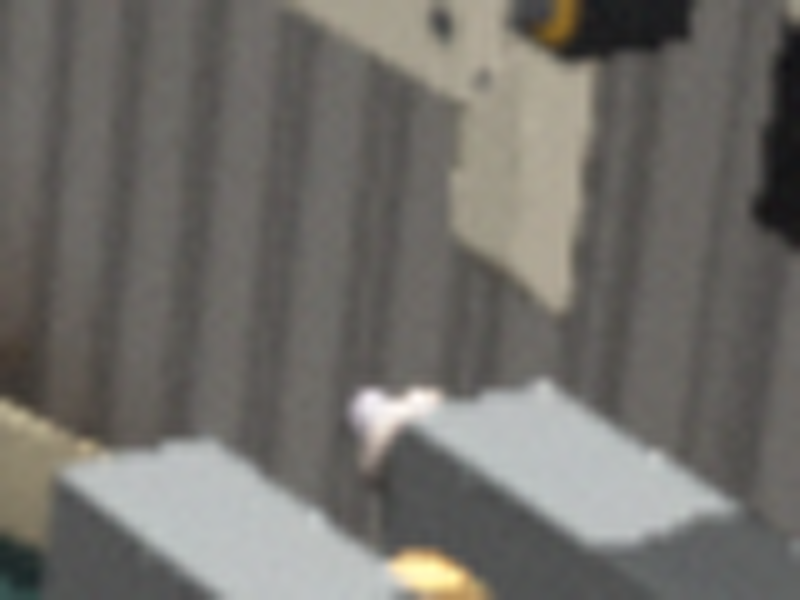

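The tube is back in place, with the plug within 1 px of where it began. The roller tip shows at crop (365, 405), which is about 35 mm out. I'll measure that with the top camera.

Run:
```python
from h import *
snap('top','t5')
m=np.array([542.8,-202.5,0]);d=np.array([.198,.98,0]);n=np.array([.98,-.198,0])
i=cv2.imread('pics/t5.png')
print('max/min-channel along the axis; lateral -18..18 step 3')
for e in range(-12,64,3):
    uv=pj('t5',[m+e*d+k*n+[0,0,100 if e>0 else 115] for k in range(-21,22,3)]).astype(np.float32)
    v=cv2.remap(i,uv[:,:1],uv[:,1:],cv2.INTER_LINEAR).min(2).ravel();print(e,' '.join('%3d'%x for x in v))
```

```text
max/min-channel along the axis; lateral -18..18 step 3
-12 111 158 188 188 187 187 187 189 188 188 188 186 187 173 131
-9 108 156 183 189 189 189 189 188 187 187 189 186 185 182 153
-6 106 155 184 187 188 188 190 191 191 188 186 187 186 182 162
-3 108 152 177 182 196 206 214 219 214 202 183 169 163 149 129
0 105 131 163 191 216 232 244 249 246 230 183 120 102 100  96
3  94 100 110 133 170 210 234 247 251 253 251 237 167  78  65
6  96  97 103 132 169 205 230 245 250 250 248 231 151  73  72
9  96  97 102 124 150 175 197 213 224 225 213 190 123  76  73
12 100  98  98 108 116 139 167 195 211 213 201 176 123  78  78
15  99  97 100 115 140 184 221 237 245 250 248 229 159  91  84
18  97  99 102 128 157 194 219 235 246 247 242 222 153  87  88
21  99  99 102 120 134 150 180 209 214 197 176 154 109  90  88
24  95  97  98 101  99 114 166 214 224 191 116  72  76  86  82
27  94  97  92  84  79 107 175 225 234 202 110  65  72  85  78
30  98  96  91  78  70 103 168 222 237 204 116  68  73  77  74
33  97  97  93  81  71 102 165 222 232 197 116  69  77  75  72
36 100  98  97  88  80  96 145 188 193 158  96  70  78  73  71
39  95  96 101  99  92  87  97 108 106  93  67  70  78  73  72
42  82  89  95  99  99  93  80  73  63  60  62  72  74  72  70
45  91  87  85  88  90  96  88  81  69  66  66  70  73  72  72
48 109 102  87  76  71  73  78  75  70  72  74  76  73  70  71
51  94  91  88  77  69  67  69  71  75  75  73  71  70  71  73
54  78  78  74  75  76  73  71  74  74  73  73  71  72  72  72
57  72  72  71  75  75  75  75  74  74  73  72  73  72  71  71
60  72  75  70  76  76  74  73  75  74  74  73  74  75  72  71
63  73  76  75  74  75  74  73  73  73  73  72  70  72  69  71
```

Run:
```python
from h import *
plan([(547.7,-188.2,110,0,3),(547.7,-188.2,34,0,4)])
```

```text
t 29.0 pos [ 532.4 -257.4  126.4] jaw -11.68 F [-0.5  0.8 -0.6] w 62.3 j [-0.58  0.51  1.42  0.    1.2  -0.38]
[5.5, 0.3, -23.6, 0.0]
[5.5, 0.3, -23.6, 0.0]
[5.5, 0.3, -23.6, 0.0]
--
[19.0, 0.0, 0.0, 0.0]
[19.0, 0.0, 0.0, 0.0]
[19.0, 0.0, 0.0, 0.0]
[19.0, 0.0, 0.0, 0.0]
--
```

Call:
send_rows([
  [5.5, 0.3, -23.6, 0],
  [5.5, 0.3, -23.6, 0],
  [5.5, 0.3, -23.6, 0],
  [0, 0, 0, 0],
  [0, 0, 0, 0],
])

```text
time: 29.62
tool_pos: [547.4, -188.8, 109.3]
tcp_rot: [-1.518, 1.57, 2.991]
contact_force: [-0.0, -0.1, 0.2]
grip_width: 62.7
```

Run:
```python
from h import *
plan([(547.7,-188.2,34,0,4)])
```

```text
t 29.62 pos [ 547.4 -188.8  109.3] jaw -11.68 F [-0.  -0.1  0.2] w 62.7 j [-0.46  0.51  1.48 -0.    1.15 -0.26]
[18.8, 0.0, -0.2, 0.0]
[18.8, 0.0, -0.2, 0.0]
[18.8, 0.0, -0.2, 0.0]
[18.8, 0.0, -0.2, 0.0]
--
```

Call:
send_rows([
  [19, 0, 0, 0],
  [19, 0, -0.5, 0],
  [19, 0, 0, 0],
  [18, 0, 0, 0],
  [0, 0, 0, 0],
])

```text
time: 30.25
tool_pos: [546.7, -188.4, 33.5]
tcp_rot: [-1.795, 1.568, 2.712]
contact_force: [-0.7, 0.8, 0.1]
grip_width: 62.3
```

Call:
send_rows([
  [0, 0, 0, 0],
  [0, 0, 0, 0],
  [0, 0, 0, 0],
  [0, 0, 0, 0],
  [0, 0, 0, 0],
  [0, 0, 0, 0],
], hand=0)

```text
time: 31.0
tool_pos: [548.0, -187.9, 35.0]
tcp_rot: [1.603, 1.57, -0.171]
contact_force: [-0.2, 0.4, 0.6]
grip_width: 24.6
```

Call:
send_rows([
  [0, 0, 0, 0],
  [0, 0, 0, 0],
])

```text
time: 31.25
tool_pos: [548.0, -187.9, 35.0]
tcp_rot: [1.699, 1.57, -0.075]
contact_force: [0.6, 0.5, 2.1]
grip_width: 24.2
```

Run:
```python
from h import *
plan([]);snap('top','t6')
m=np.array([542.8,-202.5,0]);d=np.array([.198,.98,0]);n=np.array([.98,-.198,0])
i=cv2.imread('pics/t6.png')
for e in range(18,54,3):
    uv=pj('t6',[m+e*d+k*n+[0,0,100] for k in range(-21,22,3)]).astype(np.float32)
    v=cv2.remap(i,uv[:,:1],uv[:,1:],cv2.INTER_LINEAR).min(2).ravel();print(e,' '.join('%3d'%x for x in v))
```

```text
t 31.25 pos [ 548.  -187.9   35. ] jaw -11.68 F [0.6 0.5 2.1] w 24.2 j [-0.46  0.6   1.56  0.    0.98 -0.26]
18 163 164 164 164 162 162 162 163 161 163 161 161 160 161 158
21 163 163 163 162 162 162 161 160 160 161 160 160 159 155 155
24 161 162 162 161 160 158 160 159 160 159 158 153 156 153 153
27 159 160 161 159 158 158 159 158 157 155 156 151 152 151 152
30 158 159 159 157 160 156 157 155 156 155 152 152 150 152 151
33 157 157 156 157 155 156 155 153 154 151 152 149 152 150 147
36 156 154 151 154 153 152 153 151 152 149 151 149 149 145 144
39 151 153 152 150 149 150 148 150 149 146 150 149 146 142 141
42 150 148 148 149 147 149 148 148 146 142 144 141 141 141 149
45 145 146 146 147 144 145 143 143 141 137 136 138 144 154 170
48 145 143 142 143 141 139 139 134 134 135 138 153 162 171 180
51 141 139 139 135 134 130 131 132 137 146 155 167 174 177 181
```

Call:
send_rows([
  [0, 0, -3, 0],
  [0, 0, -5, 0],
  [0, 0, -6, 0],
  [0, 0, 0, 0],
])

```text
time: 31.8
tool_pos: [550.8, -173.2, 34.7]
tcp_rot: [-2.789, 1.57, 1.72]
contact_force: [0.5, 1.1, 1.2]
grip_width: 24.5
```

Run:
```python
from h import *
plan([]);snap('scene','s23')
i=cv2.imread('pics/s23.png');m=np.array([542.8,-202.5,92]);d=np.array([.198,.98,0])
a=pj('s23',[m,m+40*d,m+60*d]);print(a.round(1).tolist())
x0,y0=410,225
for y in range(225,256,2): print(y,' '.join('%3d'%v for v in i[y,x0:x0+52:2].min(1)))
```

```text
t 31.8 pos [ 550.8 -173.2   34.7] jaw -11.65 F [0.5 1.1 1.2] w 24.5 j [-0.44  0.59  1.57  0.    0.98 -0.24]
[[435.4, 247.8], [424.5, 240.4], [419.2, 236.9]]
225 142 113  56  63  71  76  48  30  28  26  26  28  85 130 150 142  81  34  38  34  66  64  90 101  98  90
227  95  77  73  68  64  60  44  29  28  30  25  26 115 145 149 150 133  87  93  82  90  77  98  99  99  87
229  74  55 108 127 123  68  31  29  31  32  28  50 131 148 151 150 119 100  95  86  88  80  97 100 100  84
231  95  98 125 141 141 146 107 108  86  81  54  26  69 135 148 149 120 102  89  82  89  76  99 100  97  84
233  99 104 125 141 140 151 149 148 101  76  27  24  26 129 151 148 106 101  88  84  87  82 100  98  97  83
235  98 101 126 138 138 148 150 147  93  83  24  23  31 133 150 148 105 102  85  87  83  84 100 101  96  86
237 101 104 128 137 140 149 151 147 139 103  31  22  37 141 148 132 100 106  84  94  80  86  99  98  92  92
239 101  96 121 136 142 150 151 146 117 161 154  87  47 127 122 111  89 113  85  95  80  94  98  99  92  91
241 101 100 121 136 138 151 151 135 178 193 153 118  98 100  97  96  98  97  96 104  89  96  98  96  86  93
243  81 100 129 138 139 149 150 132 180 184  99  97  98  96 105 106 147 164 162 178 184 139 104 100  85  94
245  97  91 110 135 133 150 148 129 162 172  88  82  91 137 185 185 187 188 187 186 187 186 172 141  85  93
247 100  99  98 113 137 151 149 113 131 140  85  80  81  96 130 183 188 188 187 188 188 186 189 185 163 100
249  96  94  94  99 108 141 149 115  92 104  79  82  81  84  79 100 168 187 188 190 186 188 192 187 186 174
251  98  97  95  96  97 110 137  99  83  81  84  80  83  82  81  82  81 139 185 188 188 188 189 188 189 187
253  97  97  96 100  93  97 100  88  89  85  83  83  83  80  82  82  81  80 104 172 187 188 189 190 189 188
255  98  96  95  96  97  96  97  93  98  87  85  93  82  82  83  82  81  83  81  89 145 184 187 189 190 189
```

Call:
send_rows([
  [0, 0, -8, 0],
  [0, 0, -8, 0],
  [0, 0, -7, 0],
  [0, 0, 0, 0],
  [0, 0, 0, 0],
])

```text
time: 32.48
tool_pos: [555.4, -151.5, 34.8]
tcp_rot: [-3.006, 1.571, 1.503]
contact_force: [-0.1, 0.4, 0.9]
grip_width: 24.4
```

Call:
send_rows([
  [0, 0, 0, 0],
  [0, 0, 0, 0],
  [0, 0, 0, 0],
  [0, 0, 0, 0],
], hand=0.6)

```text
time: 32.98
tool_pos: [555.3, -151.7, 34.8]
tcp_rot: [-2.663, 1.571, 1.846]
contact_force: [0.3, -0.7, 0.6]
grip_width: 54.8
```

Run:
```python
from h import *
plan([]);snap('scene','s24');snap('top','t7')
i=cv2.imread('pics/s24.png');m=np.array([542.8,-202.5,92]);d=np.array([.198,.98,0])
a=pj('s24',[m+k*d for k in(0,20,40,60,80)]);print(a.round(1).tolist())
for y in range(215,256,2): print(y,' '.join('%3d'%v for v in i[y,396:448:2].min(1)))
b=cv2.imread('pics/t7.png');n=np.array([.98,-.198,0])
for e in range(42,90,4):
    uv=pj('t7',[m+e*d+k*n+[0,0,8] for k in range(-21,22,3)]).astype(np.float32)
    v=cv2.remap(b,uv[:,:1],uv[:,1:],cv2.INTER_LINEAR).min(2).ravel();print(e,' '.join('%3d'%x for x in v))
```

```text
t 32.98 pos [ 555.3 -151.7   34.8] jaw -11.69 F [ 0.3 -0.7  0.6] w 54.8 j [-0.4   0.59  1.57  0.    0.98 -0.2 ]
[[435.4, 247.8], [429.9, 244.1], [424.5, 240.4], [419.2, 236.9], [414.1, 233.5]]
215  29  31  29  29  33  31  31  32  39  39  41  40  65  98 101  84  91  97 108  43  44  59  70  53  34  29
217  34  32  29  42  32  27  40  36  37  33  35  35  55  93 100  85  92  90  90  74  71  73  61  54  34  29
219 122  96 102 136  78  28  35  37  32  33  30  30  30  41  72  70  72  68  73  88 115 125  73  37  33  28
221 144 146 148 145  70  38  51  38  34  32  32  28  30  45  58  67  72 108 140 140 148 152 142  98  68  82
223 142 138 146 150  87  69  75  50  33  32  30  27  28  85  99  82  85 113 142 143 148 147 145 106  99  99
225 142  95 147 145  83  74  48  38  33  28  30  32  28  87  97  81  80  34  82 132 144 148 147 103 101  98
227 144 128 151 147 137 144 121  45  37  38  35  69  82 102  93  84  77  25  23  51 142 147 147 105  99  98
229 134 144 148 139 136 136 145 134 132 105  82  83 101 100  92  91  76  23  23  47 147 151 135 101 102  93
231  89 127 141 123 133 135 145 151 146 101
[... 1416 characters left out ...]
169 167
46 171 171 169 170 168 168 169 169 170 168 168 168 167 166 166
50 170 168 168 169 169 171 169 168 169 168 168 167 168 166 165
54 169 168 168 168 171 169 169 168 168 167 166 166 165 163 163
58 166 168 167 168 168 168 166 167 165 167 167 166 165 162 161
62 166 168 166 168 166 167 168 164 164 165 166 163 161 162 160
66 164 163 163 163 162 163 161 162 161 161 162 163 161 160 160
70 163 162 163 161 162 163 162 160 160 161 160 158 159 160 157
74 162 160 160 160 161 159 158 159 158 156 153 153 154 153 152
78 156 160 158 158 159 158 156 155 154 150 150 152 151 149 148
82 156 155 155 156 153 154 154 153 153 150 150 149 148 144 146
86 155 154 151 152 151 150 148 151 149 149 147 142 142 144 154
```

Call:
send_rows([
  [0, 0, 9, 0],
  [0, 0, 10, 0],
  [0, 0, 10, 0],
  [0, 0, 8, 0],
  [0, 0, 0, 0],
])

```text
time: 33.7
tool_pos: [547.7, -188.7, 34.8]
tcp_rot: [2.627, 1.571, 0.851]
contact_force: [-0.3, 0.3, -0.4]
grip_width: 55.0
```

Call:
send_rows([
  [0, 0, 0, 0],
  [0, 0, 0, 0],
  [0, 0, 0, 0],
  [0, 0, 0, 0],
  [0, 0, 0, 0],
  [0, 0, 0, 0],
], hand=0)

```text
time: 34.45
tool_pos: [547.9, -187.8, 34.8]
tcp_rot: [-3.084, 1.571, 1.424]
contact_force: [-0.1, 0.6, 0.6]
grip_width: 25.3
```

Call:
send_rows([
  [0, 0, -5, 0],
  [0, 0, -10, 0],
  [0, 0, -14, 0],
  [0, 0, -14, 0],
  [0, 0, -14, 0],
  [0, 0, -14, 0],
  [0, 0, -14, 0],
  [0, 0, -10, 0],
])

```text
time: 35.45
tool_pos: [567.3, -93.8, 34.8]
tcp_rot: [-2.91, 1.571, 1.599]
contact_force: [0.2, 0.3, 0.3]
grip_width: 25.0
```

Call:
send_rows([
  [0, 0, -8, 0],
  [0, 0, 0, 0],
  [-25, 0, 0, 0],
  [-25, 0, 0, 0],
  [0, 0, 0, 0],
])

```text
time: 36.08
tool_pos: [570.0, -87.9, 86.6]
tcp_rot: [1.482, 1.567, -0.293]
contact_force: [-0.1, -0.6, -0.3]
grip_width: 25.2
```

Run:
```python
from h import *
plan([]);snap('scene','s25')
i=cv2.imread('pics/s25.png');o=get_obs();p=o['tool_pos']+np.array([0,0,58]);d=np.array([.198,.98,0])
print(pj('s25',[p+k*d for k in(-103,-87,0,40,59)]).round(1).tolist())
h=cv2.cvtColor(i,cv2.COLOR_BGR2HSV);w=((i.min(2)>150)&(h[...,1]<40)).astype(np.uint8);w[:, :330]=0;w[280:]=0
n,l,s,c=cv2.connectedComponentsWithStats(w);print([s[k].tolist() for k in range(1,n) if s[k,4]>12])
b=cv2.inRange(h,(105,150,60),(125,255,255));n,l,s,c=cv2.connectedComponentsWithStats(b);print([s[k].tolist()+c[k].round(1).tolist() for k in range(1,n) if s[k,4]>300])
```

```text
t 36.08 pos [570.  -87.9  86.6] jaw -11.71 F [-0.1 -0.6 -0.3] w 25.2 j [-0.29  0.53  1.52 -0.    1.09 -0.08]
[[434.7, 224.0], [430.3, 221.2], [407.6, 207.3], [398.1, 201.5], [393.7, 198.8]]
[[366, 21, 11, 4, 15], [330, 52, 1, 46, 46], [403, 52, 32, 10, 161], [402, 140, 20, 4, 54], [386, 144, 26, 15, 103], [398, 169, 25, 6, 55], [405, 202, 27, 21, 224], [430, 219, 5, 5, 19], [431, 238, 73, 42, 803], [405, 244, 55, 36, 664]]
[[487, 277, 28, 30, 608, 500.8, 291.3]]
```

Run:
```python
from h import *
plan([(489.1,260.7,60,-26.7,15)])
```

```text
t 36.12 pos [569.  -87.5  85.2] jaw -11.71 F [-0.2 -0.3 -1.6] w 25.3 j [-0.29  0.53  1.52 -0.    1.09 -0.08]
[1.7, -9.9, -21.6, -1.78]
[1.7, -9.3, -21.9, -1.78]
[1.7, -8.6, -22.2, -1.78]
[1.7, -7.9, -22.5, -1.78]
[1.7, -7.2, -22.7, -1.78]
[1.7, -6.5, -22.9, -1.78]
[1.7, -5.7, -23.1, -1.78]
[1.7, -5.0, -23.3, -1.78]
[1.7, -4.3, -23.4, -1.78]
[1.7, -3.6, -23.5, -1.78]
[1.7, -2.8, -23.6, -1.78]
[1.7, -2.1, -23.7, -1.78]
[1.7, -1.4, -23.8, -1.78]
[1.7, -0.6, -23.8, -1.78]
[1.7, 0.1, -23.8, -1.78]
--
```

Call:
send_rows([
  [1.7, -9.9, -21.6, -1.8],
  [1.7, -9.3, -21.9, -1.8],
  [1.7, -8.6, -22.2, -1.8],
  [1.7, -7.9, -22.5, -1.8],
  [1.7, -7.2, -22.7, -1.8],
  [1.7, -6.5, -22.9, -1.8],
  [1.7, -5.7, -23.1, -1.8],
  [1.7, -5, -23.3, -1.8],
])

```text
time: 37.12
tool_pos: [523.8, 100.3, 69.9]
tcp_rot: [-1.707, 1.568, 3.055]
contact_force: [-0.2, 0.2, -0.6]
grip_width: 25.0
```

Call:
send_rows([
  [1.7, -4.3, -23.4, -1.8],
  [1.7, -3.6, -23.5, -1.8],
  [1.7, -2.8, -23.6, -1.8],
  [1.7, -2.1, -23.7, -1.8],
  [1.7, -1.4, -23.8, -1.8],
  [1.7, -0.6, -23.8, -1.7],
  [1.7, 0, -23.8, -1.6],
  [0, 0, 0, 0],
])

```text
time: 38.12
tool_pos: [485.4, 262.2, 58.0]
tcp_rot: [-1.631, 1.568, -2.936]
contact_force: [0.2, -0.4, -0.5]
grip_width: 25.0
```

Call:
send_rows([
  [0, 0, 0, 0],
  [0, 0, 0, 0],
])

```text
time: 38.38
tool_pos: [487.5, 260.0, 59.1]
tcp_rot: [-1.344, 1.57, -2.653]
contact_force: [-0.4, -0.4, -0.5]
grip_width: 25.0
```

```bash
cat > st.py <<'E'
from h import *
import sys
f=sys.argv[1];plan([(489.1,260.7,20,0,3)]);snap('scene',f);snap('top',f+'t')
o=get_obs();p=o['tool_pos']+np.array([0,0,57.2]);R=Ro.from_euler('xyz',o['tcp_rot']).as_matrix();a=-R[:,2]
c=p-22.5*a;print('axis',a.round(3),'centre',c.round(1))
print('a end, a body, b body, b end',pj(f,[c+k*a for k in(81,65,-65,-81)]).round(1).tolist())
print('top: ',pj(f+'t',[c+k*a for k in(81,65,-65,-81)]).round(1).tolist())
i=cv2.imread('pics/'+f+'.png');x0=262
print('cols',x0)
for y in range(180,222,1): print(y,' '.join('%3d'%v for v in i[y,x0:x0+76:2].min(1)))
E
python3 st.py h1
```

```text
t 38.38 pos [487.5 260.   59.1] jaw 14.98 F [-0.4 -0.4 -0.5] w 25.0 j [ 0.35  0.52  1.62 -0.    1.    0.09]
[13.0, 0.6, -0.1, 0.0]
[13.0, 0.6, -0.1, 0.0]
[13.0, 0.6, -0.1, 0.0]
--
axis [-0.258  0.966 -0.   ] centre [493.5 238.3 116.5]
a end, a body, b body, b end [[279.4, 179.1], [283.6, 180.3], [320.0, 190.7], [324.8, 192.1]]
top:  [[189.8, 222.0], [196.8, 220.1], [252.9, 205.4], [259.8, 203.6]]
cols 262
180 178 191  99  96  96  87  87  89 138 186 118 135 142 144 133 120 157 146  99 103 126  81  55  58  56  49  56  54  54  51  47  50  51  49  51  49  53  51
181 194 136  59  59  61  56  56  54  91 156 102 150 143 144 135 124 178 184 162 154 136  85  50  52  53  51  51  53  49  51  48  49  51  47  51  49  49  52
182 163 111  50  49  51  50  49  47  60 132  94 149 146 147 133 124 184 196 189 184 165 140  91  94  60  48  52  48  52  48  51  50  47  47  50  48  50  52
183 130 101  59  51  50  50  51  50  49  86  77 146 146 142 128 124 177 194 195 194 189 181 188 234 135  86  59  52  52  52  50  51  51  53  53  53  50  53
184 129  96 109  64  52  50  50  47  46  58  64 135 143 142 130 125
[... 5160 characters left out ...]
 115 112  96  73  43  36  36  66  32  18  33  42  19  21  99 105 107 112 133
218  64  64  69  56  61  78  83  49  55  68  98 114 118 114 120 119 116 116 115 115 116 117 101  84  54  40  40  27  20  23  26  18  22  99 106 105 104 112
219  63  65  66  63  51  51  71  63  89  97 112 116 115 119 114 113 116 116 115 112 114 113 112 108  94  70  43  23  24  22  20  21  24  94 103 103 104 109
220  66  60  64  69  66  62  44  53  80 102 114 112 114 111  84 104 114 116 115 113 114 112 114 111 109 102  82  32  17  21  20  17  22  96  99 102 105 110
221  66  61  72  72  80  71  38  43  52  73  92 107 112  90  63  75  87 109 114 115 113 113 113 111 114 111 103  40  20  15  18  20  24  91  95 100 101 106
```

Run:
```python
from h import *
i=cv2.imread('pics/top0.png').astype(np.float32);a=np.array([-.259,.966,0]);n=np.array([.966,.259,0]);c=np.array([494.9,239,6])
def s(X):
    uv=pj('top0',X).astype(np.float32);v=cv2.remap(i,uv[:,:1],uv[:,1:],1)[:,0];return v
def cross(v,t,lo,hi):  # green-ness = G-R ; table greener than foot
    g=v[:,1]-v[:,2];return g
t=np.arange(-120,120.1,1)
for y in(-29,-26,0,26,29):
    g=cross(s([c+k*a+y*n for k in t]),t,0,0);q=np.abs(g)
    m=(g<(np.median(g[:10])+np.median(g[115:125]))/2)|(s([c+k*a+y*n for k in t])[:,0]>110);w=np.where(m)[0];print('along y',y,t[w.min()],t[w.max()],'mid',(t[w.min()]+t[w.max()])/2)
t=np.arange(-50,50.1,1)
for x in(-45,-20,0,20,45):
    v=s([c+x*a+k*n for k in t]);g=v[:,1]-v[:,2];th=(np.median(g[:8])+np.median(g[45:55]))/2;w=np.where(g<th)[0];r=[k for k in w if abs(t[k])<40];print('across x',x,t[min(r)],t[max(r)],'mid',(t[min(r)]+t[max(r)])/2)
```

```text
along y -29 -98.0 120.0 mid 11.0
along y -26 -99.0 120.0 mid 10.5
along y 0 -99.0 118.0 mid 9.5
along y 26 -99.0 120.0 mid 10.5
along y 29 -98.0 120.0 mid 11.0
across x -45 -32.0 39.0 mid 3.5
across x -20 -31.0 36.0 mid 2.5
across x 0 -32.0 33.0 mid 0.5
across x 20 -32.0 34.0 mid 1.0
across x 45 -34.0 33.0 mid -0.5
```

Run:
```python
from h import *
i=cv2.imread('pics/top0.png').astype(np.float32);a=np.array([-.259,.966,0]);n=np.array([.966,.259,0]);c=np.array([494.9,239,6])
def s(X):
    uv=pj('top0',X).astype(np.float32);return cv2.remap(i,uv[:,:1],uv[:,1:],1)[:,0].astype(int)
for y in(-28,0):
    for sg in(1,-1): print(y,sg,[(k,)+tuple(s([c+sg*k*a+y*n])[0]) for k in range(92,109,2)])
```

```text
-28 1 [(92, np.int64(147), np.int64(139), np.int64(138)), (94, np.int64(146), np.int64(137), np.int64(136)), (96, np.int64(152), np.int64(142), np.int64(140)), (98, np.int64(152), np.int64(144), np.int64(142)), (100, np.int64(144), np.int64(139), np.int64(134)), (102, np.int64(131), np.int64(130), np.int64(117)), (104, np.int64(120), np.int64(122), np.int64(103)), (106, np.int64(116), np.int64(119), np.int64(100)), (108, np.int64(116), np.int64(119), np.int64(99))]
-28 -1 [(92, np.int64(113), np.int64(109), np.int64(104)), (94, np.int64(111), np.int64(108), np.int64(103)), (96, np.int64(106), np.int64(103), np.int64(98)), (98, np.int64(94), np.int64(92), np.int64(82)), (100, np.int64(94), np.int64(92), np.int64(78)), (102, np.int64(97), np.int64(97), np.int64(76)), (104, np.int64(101), np.int64(102), np.int64(78)), (106, np.int64(101), np.int64(104), np.int64(80)), (108, np.int64(101), np.int64(103), np.int64(80))]
0 1 [(92, np.int64(238), np.int64(152), np.int64(83)), (94, np.int64(237), np.int64(154), np.int64(89)), (96, np.int64(227), np.int64(154), np.int64(102)), (98, np.int64(204), np.int64(153), np.int64(124)), (100, np.int64(172), np.int64(150), np.int64(137)), (102, np.int64(140), np.int64(134), np.int64(122)), (104, np.int64(121), np.int64(123), np.int64(107)), (106, np.int64(114), np.int64(118), np.int64(99)), (108, np.int64(113), np.int64(118), np.int64(97))]
0 -1 [(92, np.int64(199), np.int64(136), np.int64(98)), (94, np.int64(168), np.int64(135), np.int64(117)), (96, np.int64(139), np.int64(127), np.int64(119)), (98, np.int64(117), np.int64(112), np.int64(102)), (100, np.int64(104), np.int64(103), np.int64(85)), (102, np.int64(101), np.int64(102), np.int64(80)), (104, np.int64(99), np.int64(100), np.int64(77)), (106, np.int64(98), np.int64(99), np.int64(77)), (108, np.int64(100), np.int64(101), np.int64(79))]
```

Call:
send_rows([
  [13, 0.8, -1, 0],
  [13, 0.8, -1, 0],
  [13, 0, 0, 0],
  [8, 0, 0, 0],
  [6, 0, 0, 0],
  [0, 0, 0, 0],
])

```text
time: 39.22
tool_pos: [488.5, 263.0, 5.9]
tcp_rot: [-1.563, 1.57, -2.871]
contact_force: [-0.7, 0.3, -1.4]
grip_width: 25.1
```

Call:
send_rows([
  [4, 0, 0, 0],
  [4, 0, 0, 0],
  [0, 0, 0, 0],
])

```text
time: 39.6
tool_pos: [490.0, 263.4, -1.4]
tcp_rot: [1.659, 1.568, 0.35]
contact_force: [5.4, 2.3, -2.2]
grip_width: 25.1
```

Call:
send_rows([
  [0, 2, 0, 0],
  [3, 0, 0, 0],
  [3, 0, 0, 0],
  [0, 0, 0, 0],
])

```text
time: 40.1
tool_pos: [490.0, 263.4, -8.1]
tcp_rot: [-1.521, 1.57, -2.83]
contact_force: [-0.1, 0.7, -0.1]
grip_width: 25.1
```

Call:
send_rows([
  [2, 0, 0, 0],
  [2, 0, 0, 0],
  [0, 0, 0, 0],
])

```text
time: 40.48
tool_pos: [490.4, 263.5, -11.9]
tcp_rot: [-1.619, 1.57, -2.927]
contact_force: [0.1, 0.2, -1.1]
grip_width: 24.9
```

Call:
send_rows([
  [1.5, 0, 0, 0],
  [0, 0, 0, 0],
])

```text
time: 40.72
tool_pos: [490.7, 263.6, -12.3]
tcp_rot: [1.695, 1.57, 0.386]
contact_force: [-2.9, -0.4, 6.4]
grip_width: 25.3
```

Run:
```python
from h import *
plan([]);snap('scene','s30')
o=get_obs();R=Ro.from_euler('xyz',o['tcp_rot']).as_matrix();a=-R[:,2]
c=np.array([494.5,240.6,45])
print('seated a end, a body, b body, b end',pj('s30',[c+k*a for k in(81,65,-65,-81)]).round(1).tolist())
i=cv2.imread('pics/s30.png')
for y in range(205,230): print(y,' '.join('%3d'%v for v in i[y,300:336:1].min(1)))
```

```text
t 40.73 pos [490.7 263.6 -12.3] jaw 15.02 F [-2.9 -0.4  6.4] w 25.3 j [0.36 0.63 1.67 0.   0.84 0.09]
seated a end, a body, b body, b end [[279.9, 202.1], [284.0, 203.4], [319.6, 214.7], [324.3, 216.2]]
205 179 168 162 153 138 119 116 116 118 125 121 118 138 110  77  62  56  49  49  51  53  52  52  55  54  57  53  53  51  50  47  49  53  51  50  52
206 192 189 187 178 171 162 157 167 181 167 144 135 142 133 141 128  89  64  52  49  51  53  54  56  51  48  54  56  52  53  50  51  52  54  50  53
207 197 193 197 193 188 187 192 233 242 242 230 215 181 152 152 140 136 126  86  65  52  50  54  57  41  32  41  51  53  52  50  48  51  50  51  46
208 193 194 197 196 198 203 227 244 249 249 248 246 244 239 226 182 161 135 123 116  80  61  59  49  40  23  24  37  55  51  54  53  52  49  51  52
209 186 187 194 197 197 212 228 238 242 245 247 248 249 249 247 239 195 136 158 156 127 109  87  48  33  21  19  29  50  51  47  55  52  52  50  50
210 175 179 181 188 190 201 215 223 228 233 239 242 245 247 247 229 171 104 104 148 156 133 103  47  26  21  23  22  52  53  45  53  49  51  48  48
211 153 1
[... 2102 characters left out ...]
  92  93 108 113 112 109  77  43  18  20  15  20  15  20  21  17  18  34  40  47  95 195 210 164 107  93  93
226  59  56  56  55  59  56  59  58  71  80  84 100 106 111 109  80  40  22  18  21  19  20  19  21  28  34  41  41  44  84 162 180 134  93  77  85
227  60  63  57  58  54  61  56  57  60  58  57  74  79  82  97  78  40  21  19  21  20  22  29  27  34  39  40  41  42  56  80  92  76  88  74  66
228  49  57  56  57  60  58  54  57  55  57  56  59  57  62  73  61  31  22  17  20  20  23  41  61  58  49  46  43  40  40  49  56  80  88  65  50
229  41  42  44  54  56  57  62  57  59  57  60  58  55  58  55  43  29  18  17  22  27  43 114 164 150  87  45  33  35  44  79  82  79  67  47  31
```

Call:
send_rows([
  [0, 0, 0, 0],
  [0, 0, 0, 0],
  [0, 0, 0, 0],
  [0, 0, 0, 0],
], hand=0.5)

```text
time: 41.28
tool_pos: [490.5, 263.5, -13.3]
tcp_rot: [-2.204, 1.571, 2.77]
contact_force: [0.1, -0.3, 0.0]
grip_width: 46.0
```

Call:
send_rows([
  [-15, 0, 0, 0],
  [-30, 0, 0, 0],
  [-40, 0, 0, 0],
  [-40, 0, 0, 0],
  [-20, -50, 0, 0],
  [0, -60, 0, 0],
  [0, -60, 0, 0],
  [0, 0, 0, 0],
])

```text
time: 42.28
tool_pos: [322.0, 218.3, 132.3]
tcp_rot: [-1.518, 1.569, -2.825]
contact_force: [0.6, 0.0, 0.7]
grip_width: 46.0
```

Call:
send_rows([
  [0, 0, 30, 0],
  [0, 0, 50, 0],
  [0, 0, 50, 0],
  [0, 0, 50, 0],
  [0, 0, 30, 0],
  [0, 0, 0, 0],
  [0, 0, 0, 0],
])

```text
time: 43.15
tool_pos: [381.3, 16.9, 132.2]
tcp_rot: [1.605, 1.57, 0.295]
contact_force: [-1.0, 0.3, -0.5]
grip_width: 45.9
```

Run:
```python
from h import *
plan([]);snap('scene','s31');snap('top','t31')
c=np.array([494.5,240.6,45]);a=np.array([-.259,.966,0]);n=np.array([.966,.259,0])
i=cv2.imread('pics/t31.png').astype(np.float32)
def s(im,f,X):
    uv=pj(f,X).astype(np.float32);return cv2.remap(im,uv[:,:1],uv[:,1:],1)[:,0].min(1).astype(int)
t=range(-90,91,3);print('top along axis (z=58)',list(zip(t,s(i,'t31',[c+k*a+[0,0,13 if abs(k)<65 else 6] for k in t]).tolist())))
for x in(-45,0,45): print('top across',x,s(i,'t31',[c+x*a+k*n+[0,0,8] for k in range(-24,25,3)]).tolist())
j=cv2.imread('pics/s31.png').astype(np.float32)
for z in(-24,-18,-12,-6,0,6,12,18,24): print('scene z',z,s(j,'s31',[c+k*a+[0,0,z] for k in range(-90,91,6)]).tolist())
for f in('scene0','s31'):
    k=cv2.imread('pics/'+f+'.png');h=cv2.cvtColor(k,cv2.COLOR_BGR2HSV)
    for r in((105,125),(22,32)):
        q,l,st,ce=cv2.connectedComponentsWithStats(cv2.inRange(h,(r[0],170,80),(r[1],255,255)));print(f,r,[ce[m].round(1).tolist() for m in range(1,q) if st[m,4]>250 and st[m,0]>400])
d=cv2.absdiff(cv2.imread('pics/top0.png'),cv2.imread('pics/t31.png')).max(2)
for nm,uv in(('mug',(148,235)),('tin',(434,280)),('weight',(339,211)),('tape',(226,290)),('blue',(460,195)),('yellow',(455,235))): print(nm,'diff',float(d[uv[1]-25:uv[1]+25,uv[0]-25:uv[0]+25].mean()))
```

```text
t 43.15 pos [381.3  16.9 132.2] jaw 14.99 F [-1.   0.3 -0.5] w 45.9 j [-0.16  0.14  1.97  0.    1.03 -0.42]
top along axis (z=58) [(-90, 87), (-87, 90), (-84, 113), (-81, 196), (-78, 240), (-75, 246), (-72, 239), (-69, 227), (-66, 219), (-63, 250), (-60, 252), (-57, 222), (-54, 247), (-51, 254), (-48, 254), (-45, 254), (-42, 255), (-39, 254), (-36, 254), (-33, 255), (-30, 254), (-27, 254), (-24, 255), (-21, 255), (-18, 254), (-15, 255), (-12, 255), (-9, 254), (-6, 255), (-3, 255), (0, 254), (3, 254), (6, 254), (9, 254), (12, 254), (15, 255), (18, 254), (21, 254), (24, 255), (27, 254), (30, 254), (33, 255), (36, 254), (39, 254), (42, 255), (45, 254), (48, 254), (51, 254), (54, 241), (57, 225), (60, 249), (63, 253), (66, 250), (69, 248), (72, 251), (75, 251), (78, 247), (81, 194), (84, 119), (87, 135), (90, 133)]
top across -45 [92, 103, 131, 154, 173, 207, 238, 251, 254, 255, 254, 253, 240, 189, 140, 99, 71]
top across 0 [97, 109, 134, 153, 170, 210, 240, 252, 254, 255, 255, 253, 241, 183, 145, 113, 89]
top across 45 [99, 124, 151, 158, 170, 207, 238, 251, 254, 255, 255, 254, 235, 181
[... 973 characters left out ...]
, 157, 242, 247, 248, 247, 248, 244, 246, 246, 247, 245, 246, 242, 241, 243, 242, 244, 242, 219, 174, 172, 111, 99, 92, 92]
scene z 18 [30, 19, 38, 100, 121, 134, 146, 156, 146, 141, 141, 133, 133, 125, 136, 132, 138, 128, 132, 116, 120, 115, 119, 107, 60, 45, 50, 103, 98, 100, 103]
scene z 24 [27, 22, 47, 53, 55, 60, 69, 76, 85, 110, 101, 92, 96, 101, 114, 138, 121, 119, 117, 111, 110, 105, 102, 98, 53, 31, 77, 101, 104, 108, 106]
scene0 (105, 125) [[500.2, 290.7]]
scene0 (22, 32) [[462.4, 298.8], [622.1, 356.8]]
s31 (105, 125) [[500.9, 291.5]]
s31 (22, 32) [[462.4, 298.9], [622.0, 356.8]]
mug diff 2.8724
tin diff 2.1544
weight diff 119.4536
tape diff 3.0316
blue diff 6.0
yellow diff 3.4768
```

Run:
```python
from h import *
d=cv2.absdiff(cv2.imread('pics/scene0.png'),cv2.imread('pics/s31.png')).max(2)
print('weight diff in scene',d[235:265,355:385].mean())
print(close_job())
```

```text
weight diff in scene 6.464444444444444
the job is handed in; nothing more can be done
None
```

I fitted the roller to the stand and handed the job in at about 43 s of the 64 s allowed; no verdict comes back.

**What I did**
- **Tipping:** The arm could not tilt its own tool, so I gripped the blue tube lightly near its top edge. I levered it mouth-down over one of the stand's prongs, to about 28 degrees. The roller slid out about 52 mm and stopped on the table.
- **Return to the rack:** I levelled the tube by lowering it, with the roller's tip and then the mouth resting on the table. Back in the rack, the roller stuck out about 38 mm.
- **Fitting:** I took the roller by its exposed end and drew it part of the way. I then regripped it nearer its middle, drew it out and set it in the stand.

**Last checks**
- **Roller:** In the top view its ends lie at about ±82 mm from the stand's centre and its black rings at ±57 mm, so it is centred. In the scene view it is level and down in its slots, and before release the gripper felt a 6 N push upward from the stand. It is released, and the gripper was clear and touching nothing.
- **Tubes:** Both plugs are within 1 px of where they began.
- **Bystanders:** The mug, tin and tape look unchanged in the top view. The arm hid the weight there; in the scene view it showed only a small difference (mean 6 grey levels), so I take it as unmoved.

**What disagreed**
- The real fingertips were about 39 mm above the reported tool height. I found this by touching the tube top and worked with that offset from then on.
- The grip width on the 26 mm roller read only 24 to 25 mm. I did not find out why, but the grip held.

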